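Load the tip-drilling jig for spinning tops

ROBOT

A 6-joint arm with a two-finger parallel gripper is mounted at the origin on the work surface. World frame = base frame: x ahead of the robot, y to its left, z up, the work surface at z = 0. Lengths are in m, angles in rad, forces in N, time in s.
With the tool pointing down it reaches from about 0.25 to 0.725 m from the base axis. Payload 4 kg.
Tool frame: the origin (TCP) lies midway between the tips of the shut fingers; the grasp point (between the pads) lies 19 mm behind it; z points along the fingers, y is the direction in which the jaws open and shut (so a half turn about z gives the same grasp; the last joint's range is limited). The gripper opens to 85 mm and grips with 20 to 120 N. Pads are 22 mm wide; open, the fingers measure 114 mm over their backs; the gripper's body (76 mm by 85 mm) begins 54 mm behind the grasp point. The pads swing forward as they close: fully open they stand 13 mm farther back than shut.
Start: joints at [1.152, 0.241, 0.005, 1.335, 0, 1.571], TCP at [0.203, 0.457, 0.231] pointing down, gripper open.
Joint ranges: [-2.72, 2.72], [-1.05, 1.87], [-1.09, 1.28], [-1.99, 2.15], [-1.42, 1.44], [-3.14, 3.14]. Speed limits (rad/s): [2.79, 2.79, 3.14, 3.14, 3.14, 3.14].

INTERFACE

Orientations are given as a unit quaternion [x, y, z, w].
In Python, from workcell import bot gives the robot as it stands.
- The arm moves only by the shell command python3 -m inch 'ROWS'. ROWS is JSON, a list of rows, each a list of 5 numbers: the shift along the tool's x, y, z scaled (see below), then the turn about the tool's z scaled (see below), then the closure, from 0 (fully open) to 1 (shut). A call has 1 to 10 rows; each row is the pose to reach, as a shift and turn from the pose commanded when the call began, along the tool's axes at that moment; what a row does not reach only later rows make up. The controller multiplies each number of a shift by 100 cm and each number of a turn by 120 degrees. A row lasts 1/8 s, in which the tool goes at most 62.5 mm and 10.7 degrees, less where a joint would pass 70% of its speed; a pose out of reach is approached as far as the arm can. A call with a number of a shift or a turn outside -1 to 1 is refused whole. A call with a gripper value outside its range is refused whole. The fingers move at their own pace and stop on an object; the grip force is fixed at half the most. Time passes only in rows, so rows that repeat a pose let the fingers close. It gives the time, the measured TCP pose, the force and the opening at its end, in the units of the state.
- bot.get_obs(): the state, without advancing time (a new reading comes with each control period).
- bot.camera(name): name is "side" or "top" or "wrist"; returns the picture (384x512x3 uint8, red, green, blue); there is no depth.
- bot.calibration(name): a dict with "intrinsics" (3x3 intrinsics, pixels), "xyz" and "attitude" of the camera in the world; the wrist camera has in their place "tool_from_camera" (4x4, takes a point from camera to tool coordinates, whose origin is the TCP and whose axes are the flange's). Camera axes: x right, y down, z forward; pixel columns grow to the right and rows downward; lengths in m; the calibration is good to about 2 mm. A picture is of the moment at which its call begins: read the wrist's pose just before it. calibration takes no time and is no camera call.
- bot.job_done(): hands the job in, once; it reports no verdict.
Trained networks look in the newest picture that a camera, given by its name, has taken for a name from the list of things; names that differ only in an ending like _2 or _b are one class to them, and where a whole thing is asked for, a point or a joint stands for the part that bears it (a point fixed in the world has none). Each returns a list of dicts, best first, with "score" (0 to 1); they miss things now and then, are a little off and sometimes report something else, mostly with a low value. They report only what shows in the picture. A call takes as long as a camera call.
- bot.masks_of(camera, target): "pixels" (384x512 bool, what is visible of it) and "extent" ([left, top, width, height] as shares, 0 to 1, of the picture: columns of its width, rows of its height, round what is visible of it).
- bot.spot_point(camera, target): "point" ([column, row] as shares, 0 to 1, of the picture: columns of its width, rows of its height: a listed point, or the origin of a listed thing).
The state is a dict: "clock": time; "joint_pos": joint angles; "joint_vel": joint speeds; "tau": joint torques, N m; "eef_pos": TCP position; "tool_rot": TCP orientation; "ft_force": force on the tool from outside, world axes, zero at the start; "ft_torque": the same for the moment, N m; "grip_width": finger opening in m.
Only numpy, scipy, OpenCV 4.12 (cv2) and the standard library are available. Lean on these libraries where they do the work, as an engineer would, in place of code of your own. Each camera call takes 0.05 s, during which the arm holds its last target.

TASK

Get the drilling jig ready for the next tops: first draw the stop pin up out of its bore in the metal bridge and hang it, upright on its collar, in the open notch at the bridge's side. Then set every turned wooden blank upright in a nest of its own and nudge it home until it touches all three dowels, and last of all slide the steel gauge blade flat under the bridge until its grip meets the bridge, leaving it there. Leave the other things on the bench where they are.

Things in the scene. Friction and masses are not known exactly. Their poses are not given: they have to be found in the camera images.
- jig: Fixed drilling jig: rosewood plate 125 (x) by 470 (y) by 10 mm thick, flat on the bench; origin at the centre of its underside, x away from the robot (turned at most 0.12 rad), y left, z up. On it four nests along y, each of three upright steel dowels 10 mm across that stand 30 mm above the plate, open toward the front edge (-x); at the left (+y) end an aluminium bridge, its front face at x = 15 mm, its middle at y = 177 mm.
- nest1 (a point): Nest 1 of 4 from the right, jig y = -185 mm: where the centre of a blank lies when it stands on the plate touching all three dowels, 22 mm above the plate; axes as the jig's. The dowels' axes lie 29 mm from here, toward +x and 60 degrees either side of +x; the mouth is toward -x, with 82 mm of free plate from here to the front edge. Nests are 90 mm apart.
- nest2 (a point): Nest 2 of 4 from the right, jig y = -95 mm: where the centre of a blank lies when it stands on the plate touching all three dowels, 22 mm above the plate; axes as the jig's. The dowels' axes lie 29 mm from here, toward +x and 60 degrees either side of +x; the mouth is toward -x, with 82 mm of free plate from here to the front edge. Nests are 90 mm apart.
- nest3 (a point): Nest 3 of 4 from the right, jig y = -5 mm: where the centre of a blank lies when it stands on the plate touching all three dowels, 22 mm above the plate; axes as the jig's. The dowels' axes lie 29 mm from here, toward +x and 60 degrees either side of +x; the mouth is toward -x, with 82 mm of free plate from here to the front edge. Nests are 90 mm apart.
- nest4 (a point): Nest 4 of 4 from the right, jig y = 85 mm: where the centre of a blank lies when it stands on the plate touching all three dowels, 22 mm above the plate; axes as the jig's. The dowels' axes lie 29 mm from here, toward +x and 60 degrees either side of +x; the mouth is toward -x, with 82 mm of free plate from here to the front edge. Nests are 90 mm apart.
- bore (a point): Mouth of the upright 12 mm bore through the bridge, on its upper face, 35 mm above the bench and 18 mm behind its front face; the pin stands in it at the start and crosses the gap below.
- notch (a point): Middle of the side notch, 34.5 mm left of the bore: two prongs stick out 24 mm from the bridge's left (+y) face, upper faces level with the bridge's at the height of this point (35 mm), 18 mm thick, with a 14 mm slot between, open to +y and above. This point is 10 mm out from that face, midway between the prongs. The parked pin's collar rests on top, its shaft hangs in the slot.
- gap (a point): Foot of the bridge's front face, mid-gap, on the plate's upper face; axes as the jig's; the blade goes in toward +x. The bridge is 36 mm deep (x), 49 mm wide; its block spans 17 to 35 mm above the bench, leaving a gap 7 mm high, 29 mm wide right through. Before the gap two cheeks 6 mm high, 20 mm long flare outward as a lead-in.
- pin_c (a point): Stop pin, upright: steel shaft 10 mm across, 24 mm long; steel collar 24 mm across, 5 mm thick, resting on the bridge; dark wooden grip 14 mm across, 30 mm tall. This point is the middle of the wooden grip, 15 mm below its top and 20 mm above the collar's underside; z up along the pin. 50 g.
- blank1_c (a point): Turned wooden top blank, one of three or four (may be absent): a squat drum 48 mm across and 44 mm tall, flat foot 38 mm across, straight sides from 9 to 36 mm height with a thin groove, domed top. This point is its centre, 22 mm above its foot; z up. About 60 g.
- blank2_c (a point): Turned wooden top blank, one of three or four (may be absent): a squat drum 48 mm across and 44 mm tall, flat foot 38 mm across, straight sides from 9 to 36 mm height with a thin groove, domed top. This point is its centre, 22 mm above its foot; z up. About 60 g.
- blank3_c (a point): Turned wooden top blank, one of three or four (may be absent): a squat drum 48 mm across and 44 mm tall, flat foot 38 mm across, straight sides from 9 to 36 mm height with a thin groove, domed top. This point is its centre, 22 mm above its foot; z up. About 60 g.
- blank4_c (a point): Turned wooden top blank, one of three or four (may be absent): a squat drum 48 mm across and 44 mm tall, flat foot 38 mm across, straight sides from 9 to 36 mm height with a thin groove, domed top. This point is its centre, 22 mm above its foot; z up. About 60 g.
- blade_c (a point): Gauge blade: flat steel bar 25 mm wide, 4 mm thick, with an upright dark wooden grip block on its rear end, 26 mm long (x), 12 mm wide, 40 mm tall. This point is the block's centre, 24 mm above the blade's underside; x points along the bar to its tip 53 mm away, z up. The block's front face is 13 mm ahead of this point; 40 mm of bare bar lies beyond it. 80 g.
- shoulder (a point): Foot of the gauge blade's shoulder: the middle of the grip block's front face at the height of the blade's underside; axes as the blade's. Fully in, it coincides with point gap.
- purple_top: Bystander: painted purple top standing on its crown, pear-shaped, 58 mm across, 74 mm tall with a thin tip; origin at its underside. Leave alone.
- hammer: Bystander: brass-headed hammer 220 mm long, lying. Leave alone.
- walnut_peg: Bystander: turned walnut peg standing, 36 mm across its foot, 70 mm tall. Leave alone.
- finder: Bystander: flat steel center finder, 156 mm long with an 85 mm cross-head, lying. Leave alone.
- bowl: Bystander: glazed bowl 104 mm across, 45 mm tall, behind the jig. Leave alone.

How it is judged:
On the way, in this order (a step that is already met when the one before it is completed fails the run):
1. the stop pin hangs in the side notch (horizontal distance between pin_c and notch below 0.01 m and z of pin_c in the frame of notch between 0.016 and 0.025 m and angle between pin_c's own z axis and vertical below 0.17 rad), for 0.2 s.
2. every blank stands home in a nest, touching its three dowels (horizontal distance between pin_c and notch below 0.01 m and ((horizontal distance between blank1_c and nest1 below 0.0025 m and z of blank1_c in the frame of nest1 between -0.004 and 0.004 m) or (horizontal distance between blank1_c and nest2 below 0.0025 m and z of blank1_c in the frame of nest2 between -0.004 and 0.004 m) or (horizontal distance between blank1_c and nest3 below 0.0025 m and z of blank1_c in the frame of nest3 between -0.004 and 0.004 m) or (horizontal distance between blank1_c and nest4 below 0.0025 m and z of blank1_c in the frame of nest4 between -0.004 and 0.004 m)) and angle between each of blank1_c, blank2_c, blank3_c, blank4_c's own z axis and vertical below 0.08 rad and ((horizontal distance between blank2_c and nest1 below 0.0025 m and z of blank2_c in the frame of nest1 between -0.004 and 0.004 m) or (horizontal distance between blank2_c and nest2 below 0.0025 m and z of blank2_c in the frame of nest2 between -0.004 and 0.004 m) or (horizontal distance between blank2_c and nest3 below 0.0025 m and z of blank2_c in the frame of nest3 between -0.004 and 0.004 m) or (horizontal distance between blank2_c and nest4 below 0.0025 m and z of blank2_c in the frame of nest4 between -0.004 and 0.004 m)) and ((horizontal distance between blank3_c and nest1 below 0.0025 m and z of blank3_c in the frame of nest1 between -0.004 and 0.004 m) or (horizontal distance between blank3_c and nest2 below 0.0025 m and z of blank3_c in the frame of nest2 between -0.004 and 0.004 m) or (horizontal distance between blank3_c and nest3 below 0.0025 m and z of blank3_c in the frame of nest3 between -0.004 and 0.004 m) or (horizontal distance between blank3_c and nest4 below 0.0025 m and z of blank3_c in the frame of nest4 between -0.004 and 0.004 m)) and ((horizontal distance between blank4_c and nest1 below 0.0025 m and z of blank4_c in the frame of nest1 between -0.004 and 0.004 m) or (horizontal distance between blank4_c and nest2 below 0.0025 m and z of blank4_c in the frame of nest2 between -0.004 and 0.004 m) or (horizontal distance between blank4_c and nest3 below 0.0025 m and z of blank4_c in the frame of nest3 between -0.004 and 0.004 m) or (horizontal distance between blank4_c and nest4 below 0.0025 m and z of blank4_c in the frame of nest4 between -0.004 and 0.004 m))), for 0.2 s.
3. the gauge blade lies under the bridge with its grip against it (all of step 2 and x of shoulder in the frame of gap between -0.0025 and 0.003 m and y of shoulder in the frame of gap between -0.005 and 0.005 m and z of shoulder in the frame of gap below 0.004 m and angle between the x axis of shoulder and the x axis of gap, either way round below 0.12 rad), for 0.2 s.
At the end, for the whole second after the job is handed in: The pin hangs upright by its collar in the side notch (within 10 mm of its middle); every blank stands upright in a nest of its own, within 2.5 mm of touching all three dowels; the gauge blade lies flat under the bridge, its grip within 2.5 mm of the bridge; all at rest (all of step 3 and z of pin_c in the frame of notch between 0.016 and 0.025 m and angle between pin_c's own z axis and vertical below 0.17 rad and linear speed of each of pin, blade, blank1, blank2, blank3, blank4 below 0.02 m/s).
It fails at once if the purple top is shifted by more than 3 cm (distance of purple_top from where it was at the start of the episode above 0.03 m).
It fails at once if the hammer is shifted by more than 3 cm (distance of hammer from where it was at the start of the episode above 0.03 m).
It fails at once if the walnut peg is shifted by more than 3 cm (distance of walnut_peg from where it was at the start of the episode above 0.03 m).
It fails at once if the finder is shifted by more than 3 cm (distance of finder from where it was at the start of the episode above 0.03 m).
It fails at once if the bowl is shifted by more than 3 cm (distance of bowl from where it was at the start of the episode above 0.03 m).
Of blank1, blank2, blank3, blank4 only 3 to 4 are there at a start; the rules pass over those that are not, and their reading is None.
At some moment in a run one of blank1, blank2, blank3, blank4 may be knocked a few centimetres aside while the robot is not near it.
It also fails if it takes over 210 s, if anything falls off the work surface, if the arm or the gripper's body presses on something with over 40 N, if the wrist force passes 120 N, or if a joint passes its speed limit or range.

## Working session

There is one attempt and no reset: what is moved stays moved. The work goes in short steps, Python scripts to look and compute and a shell command to move; the robot and the scene stay as the last step left them, time stands still between calls to the robot, and variables do not carry over. Pictures are saved under pics/ and viewed, and the job is handed in when it is done.

```bash
ls; mkdir -p pics; python3 - <<'E'
from workcell import bot
import cv2
print(bot.get_obs())
for n in ["side","top","wrist"]:
    im=bot.camera(n); cv2.imwrite(f"pics/a_{n}.png",im[:,:,::-1])
    print(n,bot.calibration(n))
E
```

```text
pics
{'clock': 0.0, 'joint_pos': array([ 1.15199458e+00,  2.41386246e-01,  3.70339637e-03,  1.33520381e+00,
       -1.98785204e-05,  1.57077996e+00]), 'joint_vel': array([-7.64445126e-04,  3.65266168e-04,  5.25969032e-05,  4.51133331e-04,
       -6.45444930e-04,  6.13310815e-04]), 'tau': array([-3.70344173e-05, -3.72321153e+01,  2.52405632e+01,  1.69349316e-02,
        1.09894568e-04, -3.85706358e-06]), 'eef_pos': array([0.20307668, 0.45619773, 0.23041837]), 'tool_rot': array([ 2.07865768e-01,  9.78156802e-01, -1.02439892e-03, -2.07548869e-04]), 'ft_force': array([-0.00425064, -0.26172708,  0.252848  ]), 'ft_torque': array([ 0.03799304, -0.00361427,  0.02210504]), 'grip_width': 0.08559476049423133}
side {'intrinsics': array([[429.41241194,   0.        , 251.91592122],
       [  0.        , 429.41241194, 189.25643455],
       [  0.        ,   0.        ,   1.        ]]), 'xyz': array([0.33920663, 0.96879836, 0.81583235]), 'attitude': array([-0.11743809,  0.88661214, -0.4440551 ,  0.05424273])}
top {'intrinsics': array([[490.47540634,   0.        , 258.91791102],
       [  0.        , 490.47540634, 189.05492567],
       [  0.        ,   0.        ,   1.        ]]), 'xyz': array([ 0.43014191, -0.03880377,  1.47448252]), 'attitude': array([ 0.71376948, -0.69864519,  0.0284415 , -0.04023802])}
wrist {'intrinsics': array([[321.15834072,   0.        , 257.31394486],
       [  0.        , 321.15834072, 193.56732807],
       [  0.        ,   0.        ,   1.        ]]), 'tool_from_camera': array([[-8.73758231e-04, -9.60832177e-01, -2.77129509e-01,
         7.14278845e-02],
       [ 9.99999576e-01, -7.59235841e-04, -5.20549529e-04,
         7.64065832e-05],
       [ 2.89754080e-04, -2.77129847e-01,  9.60832433e-01,
        -1.43164988e-01],
       [ 0.00000000e+00,  0.00000000e+00,  0.00000000e+00,
         1.00000000e+00]])}
```

View pics/a_top.png

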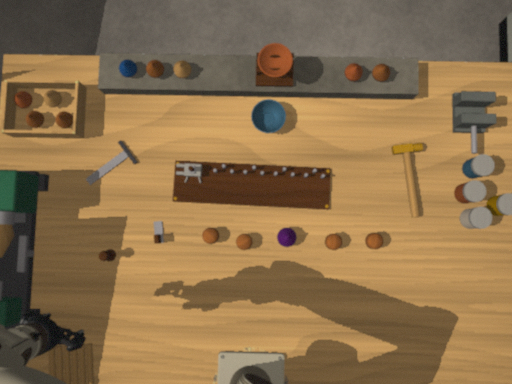

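View pics/a_side.png

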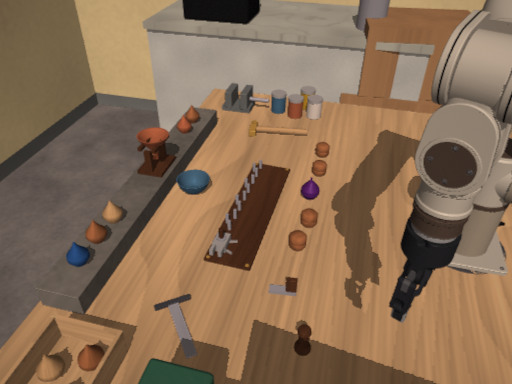

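View pics/a_wrist.png

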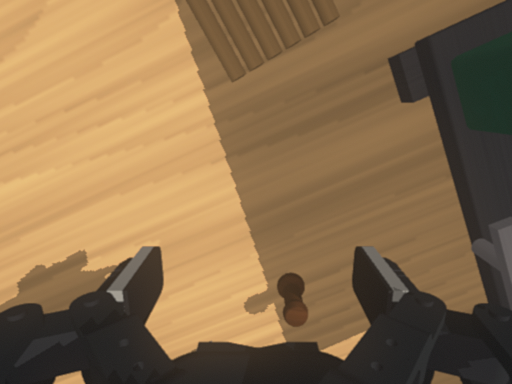

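The top view (image up is +x, left is +y) shows the jig at cols 175–330, rows 160–208. Four blanks sit near (211,236), (244,241), (334,241) and (374,240), with the purple top at (287,237) and the blade near (158,232). The peg (108,255), finder (112,160), hammer (408,178) and bowl (268,116) are clear of the work.

```bash
cat > h.py <<'E'
from workcell import bot
import numpy as np, cv2
from scipy.spatial.transform import Rotation as R
W,H=512,384
def cam(name,obs=None):
    c=bot.calibration(name);K=np.array(c["intrinsics"])
    if name=="wrist":
        o=obs or bot.get_obs(); T=np.array(c["tool_from_camera"]);Rt=R.from_quat(o["tool_rot"]).as_matrix()
        return K,Rt@T[:3,3]+o["eef_pos"],Rt@T[:3,:3]
    return K,np.array(c["xyz"]),R.from_quat(c["attitude"]).as_matrix()
def ray(name,px,obs=None):
    K,p,Rm=cam(name,obs); return p,Rm@np.linalg.solve(K,[px[0],px[1],1.])
def atz(name,px,z,obs=None):
    p,d=ray(name,px,obs); return p+d*(z-p[2])/d[2]
def proj(name,X,obs=None):
    K,p,Rm=cam(name,obs); v=K@(Rm.T@(np.asarray(X)-p)); return v[:2]/v[2]
def shot(name,f=None):
    o=bot.get_obs(); im=bot.camera(name)
    if f: cv2.imwrite(f"pics/{f}.png",im[:,:,::-1])
    return o,im
def spots(name,t,z,obs=None,ms=0.2):
    r=[]
    for d in bot.spot_point(name,t):
        if d["score"]<ms: continue
        px=np.array(d["point"])*[W,H]; r.append((round(d["score"],2),px.round(1),atz(name,px,z,obs)[:2].round(4)))
    return r
def go(xyz,yaw=None,o=None):
    """shift needed (tool axes, in units of rows) ; yaw = world angle of tool y axis (mod pi)"""
    o=o or bot.get_obs(); Rt=R.from_quat(o["tool_rot"]).as_matrix()
    s=Rt.T@(np.array(xyz)-o["eef_pos"]); t=0
    if yaw is not None:
        cur=np.arctan2(Rt[1,1],Rt[0,1]); d=(yaw-cur+np.pi/2)%np.pi-np.pi/2
        t=-d # tool z down
        print("turn cands",np.round(np.degrees(t)/120,4),np.round((np.degrees(t)+180)/120,4),np.round((np.degrees(t)-180)/120,4),'j6',o["joint_pos"][5].round(3))
    print("shift",s.round(4),"turn",np.round(np.degrees(t)/120,4))
E
python3 - <<'E'
from h import *
for n in ["top","side"]:
    o,_=shot(n)
    for t,z in [("jig",0),("nest1",.032),("nest2",.032),("nest3",.032),("nest4",.032),("bore",.035),("notch",.035),("gap",.010),("pin_c",.055),("blank1_c",.022),("blade_c",.024),("shoulder",0),("purple_top",0),("walnut_peg",0),("hammer",0),("finder",0),("bowl",0)]:
        print(n,t,*spots(n,t,z,o))
E
```

```text
top jig (0.74, array([252.1, 185.6]), array([0.5837, 0.0082]))
top nest1 (0.85, array([252.2, 173.3]), array([0.617 , 0.0078])) (0.82, array([314. , 179.5]), array([ 0.6023, -0.1753])) (0.82, array([225.6, 173.7]), array([0.6143, 0.0868])) (0.77, array([281.8, 179.8]), array([ 0.5994, -0.0802])) (0.46, array([159.2, 231.4]), array([0.4394, 0.2773]))
top nest2 (0.85, array([252.2, 173.3]), array([0.617 , 0.0078])) (0.82, array([314. , 179.5]), array([ 0.6023, -0.1753])) (0.82, array([225.6, 173.7]), array([0.6143, 0.0868])) (0.77, array([281.8, 179.8]), array([ 0.5994, -0.0802])) (0.46, array([159.2, 231.4]), array([0.4394, 0.2773]))
top nest3 (0.85, array([252.2, 173.3]), array([0.617 , 0.0078])) (0.82, array([314. , 179.5]), array([ 0.6023, -0.1753])) (0.82, array([225.6, 173.7]), array([0.6143, 0.0868])) (0.77, array([281.8, 179.8]), array([ 0.5994, -0.0802])) (0.46, array([159.2, 231.4]), array([0.4394, 0.2773]))
top nest4 (0.85, array([252.2, 173.3]), array([0.617 , 0.0078])) (0.82, array([314. , 179.5]), array([ 0.6023, -0.1753])) (0.82, array([225.6, 173.7]), array([0.6143, 0.0
[... 2890 characters left out ...]
.64, array([318.6, 165.3]), array([ 0.4242, -0.2448]))
side blade_c (0.87, array([293., 287.]), array([0.4117, 0.292 ]))
side shoulder (0.82, array([285. , 290.8]), array([0.4305, 0.2881])) (0.29, array([176.2, 316.4]), array([0.6542, 0.4254]))
side purple_top (0.69, array([308. , 198.5]), array([ 0.4329, -0.0853]))
side walnut_peg (0.69, array([237., 218.]), array([0.618 , 0.0612])) (0.62, array([301.1, 347. ]), array([0.3675, 0.428 ]))
side hammer (0.83, array([275.7, 134.8]), array([ 0.6133, -0.4443]))
side finder (0.69, array([175.3, 317.7]), array([0.6547, 0.4291])) (0.45, array([256.1, 183.4]), array([ 0.607 , -0.1191]))
side bowl (0.6, array([194.8, 188.6]), array([ 0.7872, -0.0401]))
```

```bash
python3 - <<'E'
from h import *
go([0.60,0.17,0.20],np.radians(87.))
E
```

```text
turn cands -0.175 1.325 -1.675 j6 1.571
shift [-0.479  -0.1007  0.0313] turn -0.175
```

```bash
python3 -m inch '[[-0.06,-0.013,0.004,-0.05,0],[-0.12,-0.026,0.01,-0.1,0],[-0.18,-0.039,0.015,-0.175,0],[-0.24,-0.05,0.02,-0.175,0],[-0.3,-0.063,0.03,-0.175,0],[-0.36,-0.075,0.03,-0.175,0],[-0.42,-0.088,0.03,-0.175,0],[-0.479,-0.1,0.031,-0.175,0],[-0.479,-0.1,0.031,-0.175,0],[-0.479,-0.1,0.031,-0.175,0]]'
python3 - <<'E'
from h import *
o,im=shot("wrist","b_wrist"); print(o["eef_pos"],o["joint_pos"].round(3))
for t,z in [("jig",0),("nest1",.032),("bore",.035),("notch",.035),("gap",.010),("pin_c",.055)]:
    print(t,*spots("wrist",t,z,o))
E
```

```text
clock: 3.2
eef_pos: [0.5999, 0.1705, 0.1997]
tool_rot: [0.026, 1.0, -0.0, -0.001]
ft_force: [-0.0, 1.2, 0.2]
grip_width: 0.0853
[0.59992208 0.17045469 0.19971516] [0.277 0.505 0.31  1.378 0.    0.33 ]
jig (0.6, array([110.2, 165.8]), array([0.5873, 0.0117])) (0.31, array([486.2, 199.1]), array([0.6473, 0.4241]))
nest1 (0.89, array([ 92.2, 191.5]), array([0.6069, 0.0041])) (0.6, array([184.2, 190.3]), array([0.6106, 0.0967])) (0.55, array([  3.9, 193.6]), array([ 0.6043, -0.0852])) (0.25, array([276.9, 177. ]), array([0.6019, 0.1901]))
bore (0.9, array([273.1, 202.7]), array([0.6275, 0.1852]))
notch (0.96, array([309.3, 199.8]), array([0.6264, 0.2216]))
gap (0.78, array([273.5, 180.8]), array([0.611 , 0.1875])) (0.65, array([ 94. , 188.6]), array([ 0.6093, -0.0054]))
pin_c (0.98, array([278.6, 204.6]), array([0.6233, 0.1896]))
```

View pics/b_wrist.png

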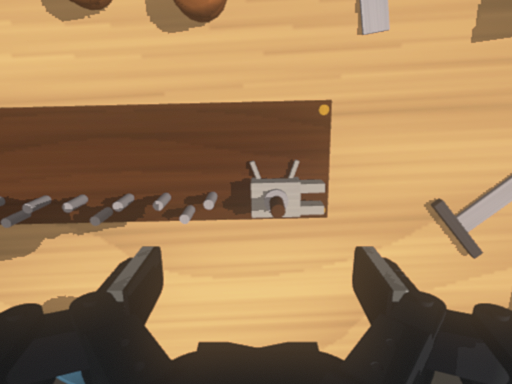

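The wrist image (up is toward the robot, right is +y) shows the bridge around (275,197) with the pin grip at (278,205). Its prongs point right at (312,187) and (312,209), and the plate's left corners are at (331,100) and (327,217). Next I'll fit the jig pose.

```bash
cat > jig.py <<'E'
from h import *
from scipy.optimize import least_squares
def jp(p,X): # jig->world
    c,s=np.cos(p[2]),np.sin(p[2]); X=np.asarray(X,float)
    return np.array([p[0]+c*X[0]-s*X[1],p[1]+s*X[0]+c*X[1],X[2]])
NX=62.5-0 # placeholder
E
python3 - <<'E'
from h import *
from jig import *
# nest x in jig: mouth 82 mm free plate to front edge (-62.5) -> x=19.5 mm
o=bot.get_obs()
P=[]
def add(name,px,X,w=1): P.append((name,px,X,w))
add("wrist",[331,100],[-.0625,.235,.010]); add("wrist",[327,217],[.0625,.235,.010])
add("wrist",[273.1,202.7],[.033,.177,.035]); add("wrist",[309.3,199.8],[.033,.2115,.035]); add("wrist",[278.6,204.6],[.033,.177,.055])
add("wrist",[92.2,191.5],[.0195,-.005,.032]);add("wrist",[184.2,190.3],[.0195,.085,.032]);add("wrist",[3.9,193.6],[.0195,-.095,.032])
for px,y in [((314,179.5),-.185),((281.8,179.8),-.095)]: add("top",px,[.0195,y,.032],.5)
for px,y in [((262.5,166.2),-.185),((255.5,183.2),-.095),((247.9,197.8),-.005)]: add("side",px,[.0195,y,.032],.5)
add("side",[217,246.6],[.033,.2115,.035],.5)
f=lambda p:np.concatenate([w*(proj(n,jp(p,X),o)-px) for n,px,X,w in P])
r=least_squares(f,[.585,.01,-.04],loss="soft_l1"); print(r.x.round(4)); 
for (n,px,X,w),e in zip(P,f(r.x).reshape(-1,2)): print(n,X,e.round(1))
im=cv2.imread("pics/b_wrist.png")
for ny in (-.095,-.005,.085):
    for a in (-60,0,60):
        q=[.0195+.029*np.cos(np.radians(a)),ny+.029*np.sin(np.radians(a)),.04]
        cv2.circle(im,tuple(proj("wrist",jp(r.x,q),o).round().astype(int)),3,(0,255,0),1)
for q in ([-.0625,.235,.01],[.0625,.235,.01],[.033,.177,.07],[.033,.2115,.035],[.015,.177,.01],[.015,.2015,.035],[.051,.2015,.035],[.015,.1525,.035],[.051,.1525,.035]):
    cv2.circle(im,tuple(proj("wrist",jp(r.x,q),o).round().astype(int)),3,(0,0,255),1)
cv2.imwrite("pics/b_fit.png",cv2.resize(im[80:250,:340],None,fx=2.3,fy=2.3))
E
```

```text
[ 0.5881  0.0122 -0.0254]
wrist [-0.0625, 0.235, 0.01] [-0.4  0.1]
wrist [0.0625, 0.235, 0.01] [-0.6  0.7]
wrist [0.033, 0.177, 0.035] [ 1.8 -2.4]
wrist [0.033, 0.2115, 0.035] [-0.2 -0.3]
wrist [0.033, 0.177, 0.055] [-2.6  2. ]
wrist [0.0195, -0.005, 0.032] [ 2.  -0.3]
wrist [0.0195, 0.085, 0.032] [-1.  -1.4]
wrist [0.0195, -0.095, 0.032] [ 1.6 -0.2]
top [0.0195, -0.185, 0.032] [-0.4 -0.1]
top [0.0195, -0.095, 0.032] [ 0.5 -1. ]
side [0.0195, -0.185, 0.032] [-0.5  0.1]
side [0.0195, -0.095, 0.032] [-0.8 -0.7]
side [0.0195, -0.005, 0.032] [-1.2  0.5]
side [0.033, 0.2115, 0.035] [-0.6  0. ]
```

View pics/b_fit.png

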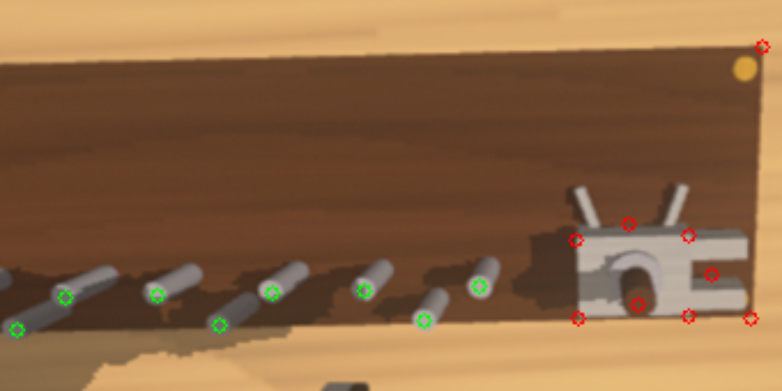

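```bash
python3 - <<'E'
from h import *
from jig import *
p=[.5881,.0122,-.0254]
for n,q in dict(pin=[.033,.177,0],notch=[.033,.2115,0],n1=[.0195,-.185,0],n2=[.0195,-.095,0],n3=[.0195,-.005,0],n4=[.0195,.085,0],gap=[.015,.177,.01]).items(): print(n,jp(p,q).round(4))
go([*jp(p,[.033,.177,0])[:2],.044],np.pi/2+p[2])
E
```

```text
pin [0.6256 0.1883 0.    ]
notch [0.6265 0.2228 0.    ]
n1 [ 0.6029 -0.1732  0.    ]
n2 [ 0.6052 -0.0833  0.    ]
n3 [0.6075 0.0067 0.    ]
n4 [0.6098 0.0967 0.    ]
gap [0.6076 0.1888 0.01  ]
turn cands -0.0121 1.4879 -1.5121 j6 0.329
shift [-0.0249  0.018   0.1569] turn -0.0121
```

```bash
python3 -m inch '[[-0.025,0.018,0.05,-0.012,0],[-0.025,0.018,0.09,-0.012,0],[-0.025,0.018,0.12,-0.012,0.2],[-0.025,0.018,0.1355,-0.012,0.4],[-0.025,0.018,0.1355,-0.012,0.4],[-0.025,0.018,0.1355,-0.012,0.4]]'
python3 - <<'E'
from h import *
o,im=shot("wrist","c_wrist"); print(o["eef_pos"],o["grip_width"])
print(*spots("wrist","pin_c",.055,o)); 
E
```

```text
clock: 4.3
eef_pos: [0.6273, 0.1878, 0.0667]
tool_rot: [0.013, 1.0, 0.0, 0.001]
ft_force: [-0.5, -0.3, 1.5]
grip_width: 0.0512
[0.62730414 0.18776451 0.06665259] 0.05120872138442443
(0.57, array([253.7, 236.3]), array([0.6238, 0.1864]))
```

View pics/c_wrist.png

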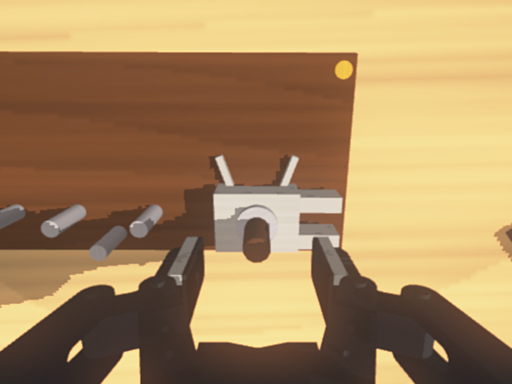

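The pin (collar at (257,222), grip top at (257,253)) is centred between the fingers. I'll go down and grip it.

```bash
python3 - <<'E'
from h import *
o=bot.get_obs()
print(atz("wrist",[257,254],.07,o), proj("wrist",[.6256,.1883,.07],o),proj("wrist",[.6256,.1883,.04],o))
E
python3 -m inch '[[0,0,0.012,0,0.4],[0,0,0.022,0,0.5],[0,0,0.022,0,0.9],[0,0,0.022,0,1],[0,0,0.022,0,1],[0,0,0.022,0,1]]'
```

```text
[0.6266878  0.18793458 0.07      ] [257.69854651 251.92036892] [257.5900318  227.92452316]
clock: 5.15
eef_pos: [0.6264, 0.1874, 0.0431]
tool_rot: [0.014, 1.0, 0.0, 0.0]
ft_force: [-0.4, -0.6, 0.0]
grip_width: 0.0124
```

```bash
python3 -m inch '[[0,0,-0.012,0,1],[0,0,-0.025,0,1],[0,0,-0.038,0,1],[0,0,-0.038,0,1],[0,0.017,-0.038,0,1],[0,0.0345,-0.038,0,1],[0,0.0345,-0.038,0,1],[0,0.0345,-0.038,0,1]]'
python3 - <<'E'
from h import *
o,im=shot("wrist","d_wrist"); print(o["eef_pos"],o["grip_width"])
print(*spots("wrist","notch",.035,o)); print(*spots("wrist","bore",.035,o)); print(*spots("wrist","pin_c",o["eef_pos"][2]+.012,o))
shot("side","d_side")
E
```

```text
clock: 6.15
eef_pos: [0.6267, 0.2222, 0.0802]
tool_rot: [0.013, 1.0, -0.0, -0.0]
ft_force: [-0.2, 0.2, -0.4]
grip_width: 0.012
[0.62669601 0.22219454 0.08019666] 0.011971727367496663
(0.6, array([257.9, 218.6]), array([0.6259, 0.2229]))
(0.89, array([201.5, 222. ]), array([0.6272, 0.1875]))
(0.75, array([256.5, 263. ]), array([0.626 , 0.2222]))
```

View pics/d_wrist.png

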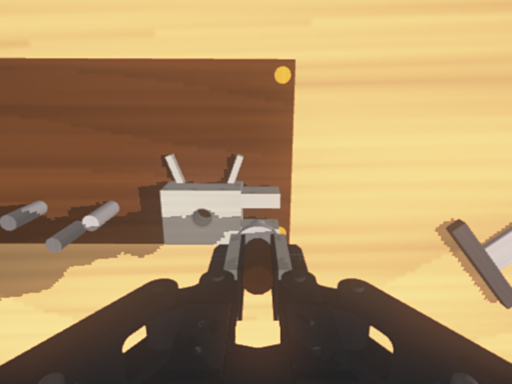

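```bash
python3 - <<'E'
import cv2
im=cv2.imread("pics/d_side.png"); cv2.imwrite("pics/d_sidec.png",cv2.resize(im[180:290,160:310],None,fx=5,fy=5))
E
```

```text
(no output)
```

View pics/d_sidec.png

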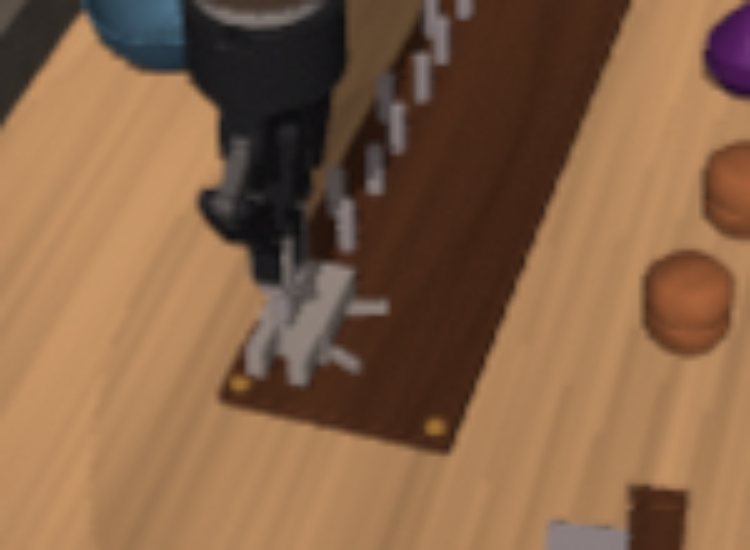

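The pin is out and hangs over the notch: the fingers hold it at (257,265), with the collar above the slot. The fit agrees to about 1 mm, so I'll lower it.

```bash
python3 -m inch '[[0,0,0.012,0,1],[0,0,0.024,0,1],[0,0,0.034,0,1],[0,0,0.0375,0,1],[0,0,0.0375,0,1],[0,0,0.0375,0,1]]'
```

```text
clock: 7.15
eef_pos: [0.6274, 0.222, 0.0435]
tool_rot: [0.014, 1.0, 0.0, 0.0]
ft_force: [-0.7, 0.2, -1.2]
grip_width: 0.012
```

Height matches (0.0431 at the grasp, 0.0435 now) and the force is small. I'll release and rise.

```bash
python3 -m inch '[[0,0,0.0,0,0.7],[0,0,0,0,0.5],[0,0,0,0,0.5],[0,0,-0.04,0,0.5],[0,0,-0.1,0,0.3],[0,0,-0.15,0,0],[0.03,0,-0.16,0,0],[0.06,0,-0.16,0,0],[0.06,0,-0.16,0,0]]'
python3 - <<'E'
from h import *
o,im=shot("wrist","e_wrist"); print(o["eef_pos"],o["grip_width"])
print(*spots("wrist","notch",.035,o)); print(*spots("wrist","bore",.035,o)); print(*spots("wrist","pin_c",.055,o))
o,im=shot("top","e_top");print(*spots("top","blank1_c",.022,o))
for d in bot.masks_of("top","blank1_c"): print(d["score"],(np.array(d["extent"])*[W,H,W,H]).round(1))
o,im=shot("side","e_side");print(*spots("side","blank1_c",.022,o))
for d in bot.masks_of("side","blank1_c"): print(d["score"],(np.array(d["extent"])*[W,H,W,H]).round(1))
E
```

```text
clock: 8.28
eef_pos: [0.5653, 0.2235, 0.2041]
tool_rot: [0.013, 1.0, -0.0, -0.0]
ft_force: [0.5, -0.6, 0.1]
grip_width: 0.0856
[0.56532888 0.22349581 0.20408083] 0.08560432591954456
(0.93, array([256.5, 233.8]), array([0.6279, 0.2213]))
(0.95, array([224.9, 232. ]), array([0.625 , 0.1883])) (0.25, array([255.5, 232.2]), array([0.626 , 0.2203]))
(0.9, array([256.6, 241.7]), array([0.6277, 0.2215])) (0.56, array([150.8,  33.7]), array([0.4381, 0.139 ]))
(0.73, array([246. , 239.5]), array([0.4213, 0.0217]))
0.74 [234.5 230.7  18.   22. ]
0.6 [172.  161.9 158.   49.2]
0.28 [201.8 228.2  15.1  18.4]
(0.53, array([309.3, 216.8]), array([0.4138, 0.0262])) (0.43, array([280.7, 290.6]), array([0.4379, 0.3086]))
0.82 [298.6 206.9  16.8  21.4]
0.4 [300.1 179.9  18.3  19.7]
0.26 [295.2 320.3  18.3  32.8]
```

View pics/e_wrist.png

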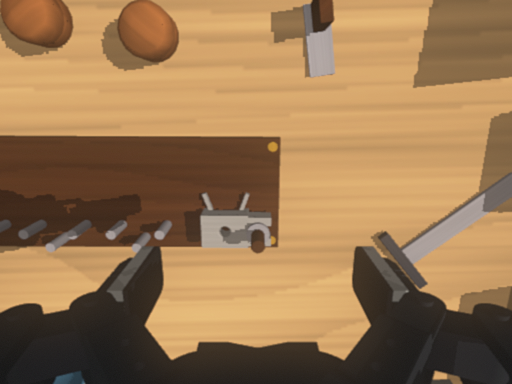

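View pics/e_top.png

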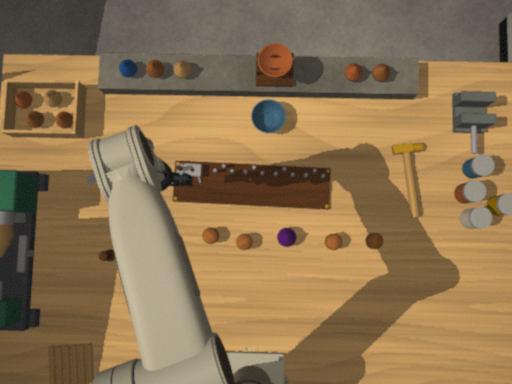

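The pin hangs in the notch, with its collar at (258,230) on the prongs. Now for a closer look at the left two blanks.

```bash
python3 -m inch '[[0.04,-0.04,0,0,0],[0.08,-0.08,0,0,0],[0.12,-0.12,0,0,0],[0.14,-0.14,0,0,0],[0.14,-0.14,0,0,0]]'
cat >> h.py <<'E'
def blanks(name,obs,zc=0.022,ms=0.2):
    """mask-based centre of blanks"""
    r=[]
    for d in bot.masks_of(name,"blank1_c"):
        if d["score"]<ms: continue
        m=d["pixels"].astype(np.uint8); ys,xs=np.nonzero(m)
        if len(xs)<50: continue
        e=np.array(d["extent"])*[W,H,W,H]; c=e[:2]+e[2:]/2
        r.append((round(d["score"],2),len(xs),e.round(0),atz(name,[xs.mean(),ys.mean()],zc,obs)[:2].round(4)))
    return r
E
python3 - <<'E'
from h import *
o,im=shot("wrist","f_wrist"); print(o["eef_pos"],o["grip_width"])
for b in blanks("wrist",o): print(b)
for b in spots("wrist","blank1_c",.022,o): print(b)
for b in spots("wrist","blade_c",.024,o): print(b)
for b in spots("wrist","shoulder",0,o): print(b)
E
```

```text
clock: 9.4
eef_pos: [0.4223, 0.0862, 0.2037]
tool_rot: [0.015, 1.0, 0.0, 0.0]
ft_force: [0.2, 0.4, -0.4]
grip_width: 0.085
[0.42229946 0.08620077 0.20373988] 0.08502240935071363
(0.57, 2022, array([172., 143.,  54.,  54.]), array([0.4159, 0.0279]))
(0.96, array([198.3, 169.8]), array([0.4174, 0.0258]))
(0.62, array([449.1, 165.6]), array([0.4203, 0.2824]))
(0.74, array([438.9, 170.6]), array([0.4308, 0.2864]))
```

View pics/f_wrist.png

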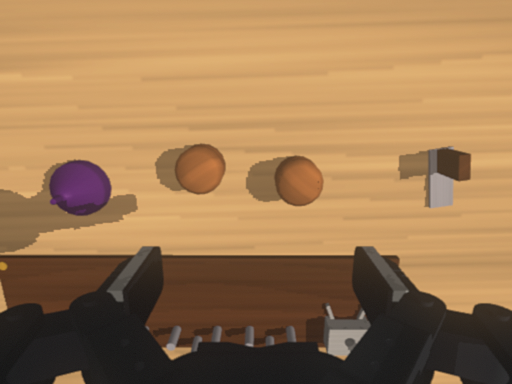

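```bash
python3 - <<'E'
from h import *
o=bot.get_obs()
for px in ([200,168.5],[299,181]): print(atz("wrist",px,.024,o))
b=atz("wrist",[299,181],.024,o)
th=-.0254
go([b[0]-.008,b[1],.008],np.pi/2+th)
E
```

```text
[0.4178907  0.02990846 0.024     ]
[0.43380331 0.13115893 0.024     ]
turn cands -0.0005 1.4995 -1.5005 j6 0.231
shift [-0.0002  0.0432  0.1953] turn -0.0005
```

```bash
python3 -m inch '[[0,0.03,0.03,0,0],[0,0.043,0.08,0,0],[0,0.043,0.12,0,0],[0,0.043,0.14,0,0],[0,0.043,0.14,0,0]]'
python3 - <<'E'
from h import *
o,im=shot("wrist","g_wrist"); print(o["eef_pos"],o["grip_width"])
for b in blanks("wrist",o): print(b)
for b in spots("wrist","blank1_c",.022,o): print(b)
E
```

```text
clock: 10.28
eef_pos: [0.4234, 0.1305, 0.0615]
tool_rot: [0.013, 1.0, -0.001, -0.002]
ft_force: [-0.1, 0.1, 0.1]
grip_width: 0.0854
[0.42338387 0.13045134 0.06145145] 0.08543516323475124
(0.59, 6951, array([ 29., 174., 105.,  92.]), array([0.4163, 0.0258]))
(0.86, array([ 85.5, 216.9]), array([0.4165, 0.027 ]))
```

View pics/g_wrist.png

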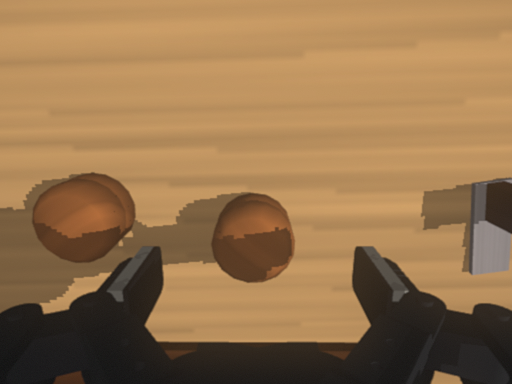

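```bash
python3 - <<'E'
from h import *
o=bot.get_obs()
print(atz("wrist",[253.5,238],.024,o), atz("wrist",[253.5,238],.03,o))
E
python3 -m inch '[[0,0,0.02,0,0],[0,0,0.04,0,0],[0,0,0.053,0,0],[0,0,0.053,0,0.3],[0,0,0.053,0,0.5],[0,0,0.053,0,0.6],[0,0,0.053,0,0.6],[0,0,0.053,0,0.6]]'
```

```text
[0.43590369 0.12858442 0.024     ] [0.4332283  0.12873333 0.03      ]
clock: 11.42
eef_pos: [0.4258, 0.1306, 0.0115]
tool_rot: [0.014, 1.0, 0.0, 0.001]
ft_force: [-1.4, -1.3, 5.4]
grip_width: 0.0461
```

```bash
python3 -m inch '[[0,0,0,0,1],[0,0,0,0,1],[0,0,-0.02,0,1],[0,0,-0.05,0,1],[0,0,-0.07,0,1],[0,0,-0.07,0,1]]'
python3 - <<'E'
from h import *
o,im=shot("wrist","h_wrist"); print(o["eef_pos"],o["grip_width"])
shot("side","h_side")
for b in spots("wrist","blank1_c",o["eef_pos"][2]+.014,o): print(b)
p=[.5881,.0122,-.0254]
E
```

```text
clock: 12.18
eef_pos: [0.426, 0.1307, 0.0818]
tool_rot: [0.014, 1.0, 0.001, 0.002]
ft_force: [0.8, 0.3, -0.9]
grip_width: 0.0461
[0.42597313 0.13072395 0.08177604] 0.046084358685993865
(0.7, array([ 98.5, 203.5]), array([0.3943, 0.065 ]))
```

View pics/h_wrist.png

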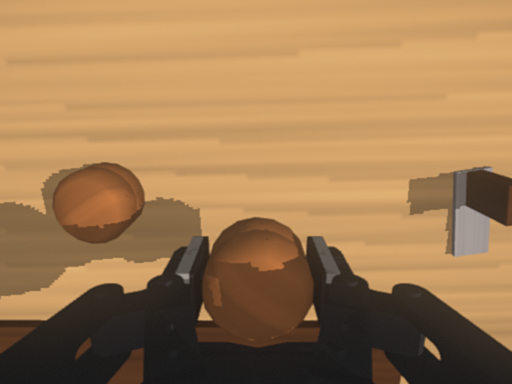

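View pics/h_side.png

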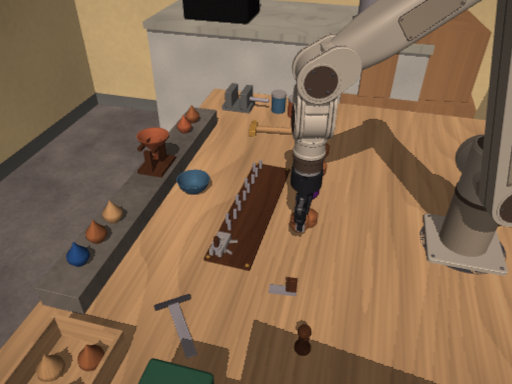

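```bash
python3 - <<'E'
from h import *
from jig import *
o=bot.get_obs()
for z in (.090,.094,.098): print(atz("wrist",[258,279],z,o)-o["eef_pos"])
p=[.5881,.0122,-.0254]
# tcp so that blank (8.5mm ahead of TCP in jig x) ends 4 mm short of nest4
q=jp(p,[.0195-.004-.0085,.085,0]); print(q)
go([q[0]-.03,q[1],.0818],np.pi/2+p[2]); go([q[0],q[1],.024])
E
```

```text
[0.00832122 0.00046644 0.01055139]
[0.00592846 0.00052643 0.01455139]
[0.0035357  0.00058643 0.01855139]
[0.59725651 0.0969948  0.        ]
turn cands -0.0008 1.4992 -1.5008 j6 0.325
shift [-0.1443 -0.0291 -0.0026] turn -0.0008
shift [-0.1744 -0.0283  0.0552] turn 0.0
```

```bash
python3 -m inch '[[-0.05,-0.01,0,0,1],[-0.1,-0.02,0,0,1],[-0.14,-0.028,0,0,1],[-0.144,-0.029,0.01,0,1],[-0.144,-0.029,0.03,0,1],[-0.144,-0.029,0.05,0,1],[-0.144,-0.029,0.056,0,1],[-0.144,-0.029,0.056,0,1]]'
python3 - <<'E'
from h import *
o,im=shot("wrist","i_wrist"); print(o["eef_pos"],o["grip_width"])
E
```

```text
clock: 13.32
eef_pos: [0.5662, 0.0974, 0.0234]
tool_rot: [0.013, 1.0, -0.0, -0.001]
ft_force: [0.8, -0.7, -0.0]
grip_width: 0.0463
[0.56622497 0.09741966 0.02341549] 0.04625949904690941
```

View pics/i_wrist.png

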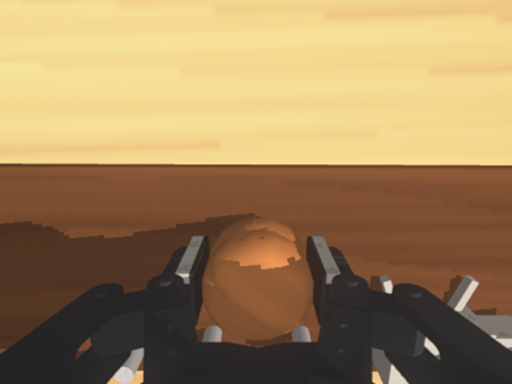

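Dowels at (213,335) and (303,335) sit symmetrically about the blank at (258,280). Slide in.

```bash
python3 -m inch '[[-0.01,0,0,0,1],[-0.02,0,0,0,1],[-0.027,0,0,0,1],[-0.030,0,0.001,0,1],[-0.033,0,0.001,0,1],[-0.035,0,0.001,0,1]]'; python3 -m inch '[[-0.001,0,0,0,1],[-0.001,0,0,0,1]]'
```

```text
clock: 14.12
eef_pos: [0.6024, 0.0963, 0.0231]
tool_rot: [0.014, 1.0, -0.0, -0.0]
ft_force: [-2.1, -1.2, -0.5]
grip_width: 0.0466
clock: 14.38
eef_pos: [0.6029, 0.096, 0.023]
tool_rot: [0.014, 1.0, -0.0, -0.001]
ft_force: [-1.8, -1.5, -0.4]
grip_width: 0.0462
```

```bash
python3 -m inch '[[-0.002,0,0,0,1],[-0.002,0,0,0,1]]'; python3 -m inch '[[-0.002,0,0.0015,0,1],[-0.002,0,0.0015,0,1]]'
```

```text
clock: 14.62
eef_pos: [0.6031, 0.0959, 0.0229]
tool_rot: [0.014, 1.0, -0.0, -0.003]
ft_force: [-7.5, -1.9, 2.3]
grip_width: 0.0463
clock: 14.88
eef_pos: [0.6032, 0.0959, 0.0217]
tool_rot: [0.013, 1.0, -0.0, -0.004]
ft_force: [-13.0, -2.4, 8.4]
grip_width: 0.0466
```

```bash
python3 -m inch '[[0.0005,0,0,0,0.4],[0.001,0,0,0,0.3],[0.003,0,0,0,0.2],[0.005,0,-0.02,0,0.2],[0.005,0,-0.06,0,0.2],[0.03,0,-0.1,0,0],[0.05,0,-0.12,0,0],[0.05,0,-0.12,0,0]]'
python3 - <<'E'
from h import *
o,im=shot("wrist","j_wrist"); print(o["eef_pos"],o["grip_width"])
for b in blanks("wrist",o,.032): print(b)
for b in spots("wrist","blank1_c",.032,o): print(b)
for b in spots("wrist","nest1",.032,o): print(b)
E
```

```text
clock: 15.88
eef_pos: [0.5584, 0.098, 0.1443]
tool_rot: [0.013, 1.0, 0.0, 0.002]
ft_force: [0.1, -0.1, -0.3]
grip_width: 0.0851
[0.55840883 0.0980115  0.14425078] 0.08509531436613935
(0.98, 2358, array([114.,   0.,  82.,  40.]), array([0.4278, 0.0316]))
(0.49, 1976, array([ 1.,  3., 34., 67.]), array([ 0.4374, -0.0742]))
(0.63, array([152.3,   0. ]), array([0.4174, 0.0285]))
(0.89, array([150.9, 246.7]), array([0.6068, 0.0045]))
(0.64, array([ 47.8, 244.9]), array([ 0.6026, -0.0846]))
```

View pics/j_wrist.png

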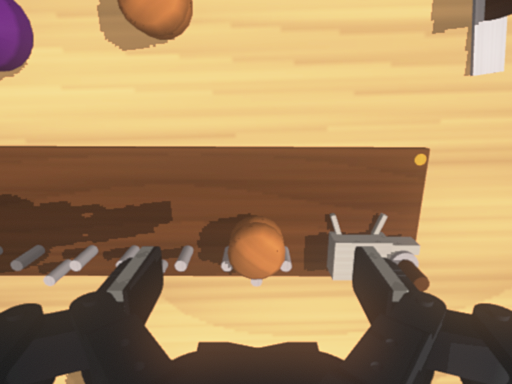

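```bash
cat >> h.py <<'E'
def seg(im,around,rad=60):
    hsv=cv2.cvtColor(im,cv2.COLOR_RGB2HSV)
    m=((hsv[...,0]<14)&(hsv[...,1]>130)&(hsv[...,2]>60)).astype(np.uint8)
    m=cv2.morphologyEx(m,cv2.MORPH_OPEN,np.ones((3,3)))
    n,l,s,c=cv2.connectedComponentsWithStats(m); i=l[int(around[1]),int(around[0])]
    return l==i
def model_mask(name,x,y,z0,obs):
    a=np.linspace(0,2*np.pi,48,endpoint=False); P=[]
    for r,z in ((.019,0),(.024,.009),(.024,.036),(.021,.040),(.014,.043),(.004,.044)):
        P+= [proj(name,[x+r*np.cos(t),y+r*np.sin(t),z0+z],obs) for t in a]
    h=cv2.convexHull(np.array(P,np.float32)); m=np.zeros((H*4,W*4),np.uint8)
    cv2.fillConvexPoly(m,np.round(h*4+1.5).astype(np.int32),255); return cv2.resize(m,(W,H),interpolation=cv2.INTER_AREA)/255.
E
python3 - <<'E'
from h import *
from jig import *
o=bot.get_obs(); im=cv2.imread("pics/j_wrist.png")[:,:,::-1].copy()
m=seg(im,[258,250]); ys,xs=np.nonzero(m); print(xs.min(),xs.max(),ys.min(),ys.max(),m.sum())
p=[.5881,.0122,-.0254]; q=jp(p,[.0195,.085,.01])
mm=model_mask("wrist",q[0],q[1],.01,o)>.5; ys,xs=np.nonzero(mm); print(xs.min(),xs.max(),ys.min(),ys.max(),mm.sum())
for a in(-60,0,60):
    print(proj("wrist",jp(p,[.0195+.029*np.cos(np.radians(a)),.085+.029*np.sin(np.radians(a)),.04]),o).round(1))
v=cv2.drawContours(im[:,:,::-1].copy(),cv2.findContours(mm.astype(np.uint8),0,1)[0],-1,(0,255,0),1)
for a in(-60,0,60):
    cv2.circle(v,tuple(proj("wrist",jp(p,[.0195+.029*np.cos(np.radians(a)),.085+.029*np.sin(np.radians(a)),.04]),o).round().astype(int)),4,(255,0,0),1)
cv2.imwrite("pics/j_fit.png",cv2.resize(v[190:300,170:430],None,fx=3,fy=3))
E
```

```text
0 428 147 278 45667
229 287 219 284 3075
[228.1 270.3]
[257.7 285.4]
[287.3 270.2]
```

View pics/j_fit.png

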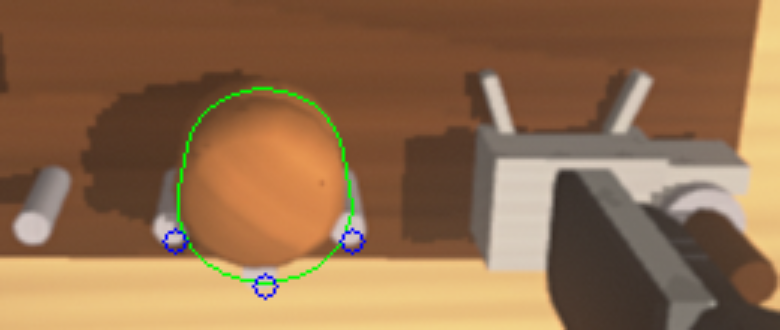

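Nest 4's blank looks seated: symmetric between its dowels at (226,266) and (286,266), with the rear dowel just showing behind it. Next is the blank at about (0.418, 0.030).

```bash
python3 - <<'E'
from h import *
go([.410,.030,.09],np.pi/2-.0254)
E
```

```text
turn cands -0.0009 1.4991 -1.5009 j6 0.2
shift [ 0.1458 -0.0715  0.0508] turn -0.0009
```

```bash
python3 -m inch '[[0.05,-0.025,0,0,0],[0.1,-0.05,0,0,0],[0.146,-0.0715,0.01,0,0],[0.146,-0.0715,0.05,0,0],[0.146,-0.0715,0.05,0,0],[0.146,-0.0715,0.05,0,0]]'
python3 - <<'E'
from h import *
o,im=shot("wrist","k_wrist"); print(o["eef_pos"],o["grip_width"])
for b in blanks("wrist",o,.026): print(b)
for b in spots("wrist","blank1_c",.022,o): print(b)
E
```

```text
clock: 16.82
eef_pos: [0.4108, 0.0302, 0.0921]
tool_rot: [0.014, 1.0, -0.0, -0.0]
ft_force: [0.7, -0.9, 0.8]
grip_width: 0.0856
[0.4108252  0.03023479 0.09212415] 0.08558598667257059
(0.93, 4336, array([216., 177.,  73.,  78.]), array([0.4158, 0.0288]))
(0.57, array([254.8, 215.6]), array([0.4171, 0.0287]))
```

View pics/k_wrist.png

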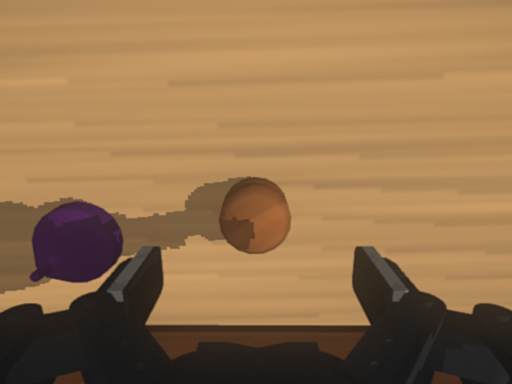

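```bash
python3 -m inch '[[0.001,-0.001,0.04,0,0],[0.001,-0.001,0.07,0,0],[0.001,-0.001,0.081,0,0],[0.001,-0.001,0.081,0,0.4],[0.001,-0.001,0.081,0,0.6],[0.001,-0.001,0.081,0,1],[0.001,-0.001,0.081,0,1],[0.001,-0.001,0.081,0,1]]'; python3 -m inch '[[0,0,-0.02,0,1],[0,0,-0.05,0,1],[0,0,-0.07,0,1],[0,0,-0.07,0,1]]'
python3 - <<'E'
from h import *
from jig import *
o,im=shot("wrist","l_wrist"); print(o["eef_pos"],o["grip_width"])
p=[.5881,.0122,-.0254]
q=jp(p,[.0195-.008,-.005,0])
go([q[0]-.034,q[1],.024],np.pi/2+p[2])
E
```

```text
clock: 17.98
eef_pos: [0.4104, 0.0293, 0.0123]
tool_rot: [0.014, 1.0, 0.0, 0.002]
ft_force: [-0.6, 1.3, 7.2]
grip_width: 0.0463
clock: 18.48
eef_pos: [0.4106, 0.0293, 0.0826]
tool_rot: [0.014, 1.0, 0.0, 0.002]
ft_force: [0.1, -0.4, -1.0]
grip_width: 0.0461
[0.41058762 0.02928552 0.08260288] 0.046099363903863495
turn cands -0.0008 1.4992 -1.5008 j6 0.098
shift [-0.1563 -0.0181  0.0579] turn -0.0008
```

View pics/l_wrist.png

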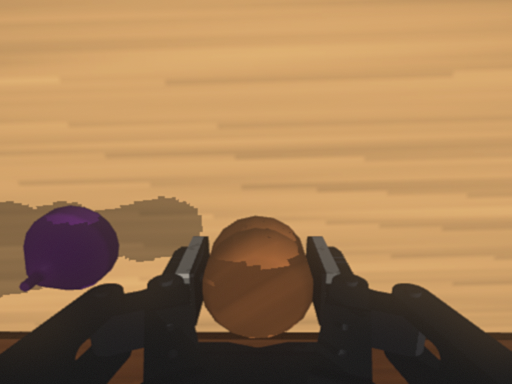

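```bash
python3 -m inch '[[-0.05,-0.006,0,0,1],[-0.1,-0.012,0,0,1],[-0.15,-0.018,0,0,1],[-0.156,-0.018,0.01,0,1],[-0.156,-0.018,0.03,0,1],[-0.156,-0.018,0.05,0,1],[-0.156,-0.018,0.058,0,1],[-0.156,-0.018,0.058,0,1]]'
python3 - <<'E'
from h import *
o,im=shot("wrist","m_wrist"); print(o["eef_pos"],o["grip_width"])
E
```

```text
clock: 19.52
eef_pos: [0.5626, 0.007, 0.0225]
tool_rot: [0.013, 1.0, -0.0, -0.001]
ft_force: [0.4, 0.3, -0.1]
grip_width: 0.0463
[0.56260086 0.00703604 0.022486  ] 0.04626675183083708
```

View pics/m_wrist.png

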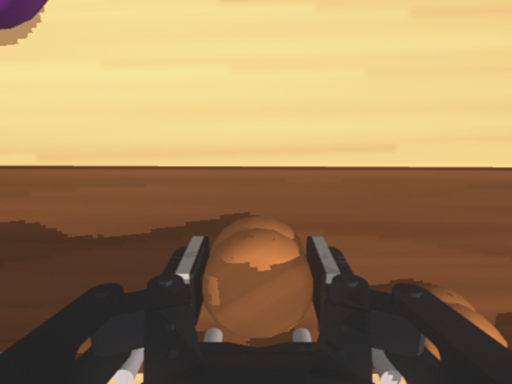

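Again symmetric, with dowels at (213,335) and (303,335). Slide in.

```bash
python3 -m inch '[[-0.01,0,0,0,1],[-0.02,0,0,0,1],[-0.028,0,0,0,1],[-0.033,0,0,0,1],[-0.036,0,0,0,1],[-0.037,0,0,0,1]]'; python3 -m inch '[[-0.002,0,0,0,1],[-0.002,0,0,0,1]]';python3 -m inch '[[-0.002,0,0.001,0,1],[-0.002,0,0.001,0,1]]'
```

```text
clock: 20.32
eef_pos: [0.6006, 0.0059, 0.0225]
tool_rot: [0.014, 1.0, 0.0, -0.001]
ft_force: [-2.1, -0.3, 0.8]
grip_width: 0.0457
clock: 20.58
eef_pos: [0.6007, 0.0059, 0.0225]
tool_rot: [0.014, 1.0, 0.0, -0.002]
ft_force: [-5.4, 0.4, 3.6]
grip_width: 0.0464
clock: 20.82
eef_pos: [0.6008, 0.0059, 0.0225]
tool_rot: [0.014, 1.0, 0.0, -0.004]
ft_force: [-12.2, 0.4, 12.6]
grip_width: 0.0463
```

```bash
python3 -m inch '[[0.0005,0,0,0,0.4],[0.001,0,0,0,0.3],[0.003,0,0,0,0.2],[0.005,0,-0.02,0,0.2],[0.005,0,-0.06,0,0.2],[0.05,0,-0.11,0,0],[0.1,-0.04,-0.16,0,0],[0.13,-0.09,-0.18,0,0],[0.15,-0.14,-0.18,0,0],[0.17,-0.2,-0.18,0,0]]'
python3 -m inch '[[0,-0.05,0,0,0],[0,-0.08,0,0,0],[0,-0.08,0,0,0]]'
python3 - <<'E'
from h import *
o,im=shot("wrist","n_wrist"); print(o["eef_pos"],o["grip_width"],o["joint_pos"].round(2))
for b in blanks("wrist",o,.024): print(b)
for b in spots("wrist","blank1_c",.022,o): print(b)
shot("top","n_top")
E
```

```text
clock: 22.08
eef_pos: [0.4333, -0.1812, 0.2031]
tool_rot: [0.013, 1.0, -0.001, 0.002]
ft_force: [1.2, 0.1, 0.5]
grip_width: 0.0856
clock: 22.45
eef_pos: [0.4312, -0.2619, 0.2015]
tool_rot: [0.015, 1.0, -0.0, 0.0]
ft_force: [0.5, -0.3, -0.5]
grip_width: 0.0851
[ 0.43121237 -0.26186509  0.20150787] 0.08508431785918662 [-0.55  0.26 -0.04  1.26 -0.   -0.51]
(0.91, 386, array([466., 295.,  44.,  15.]), array([0.5884, 0.0017]))
(0.68, array([492.7, 319.6]), array([0.6164, 0.0101]))
```

View pics/n_wrist.png

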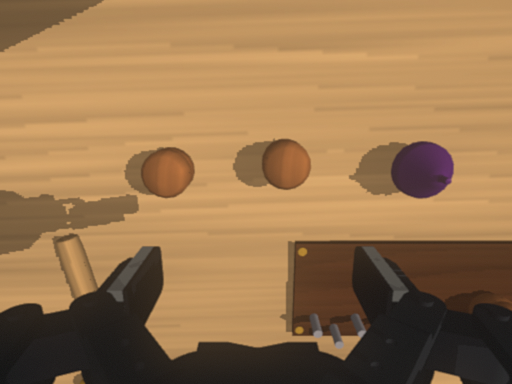

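View pics/n_top.png

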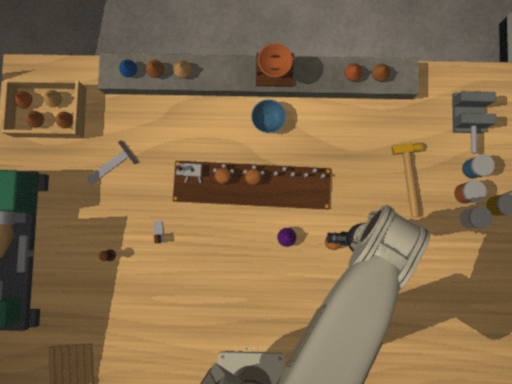

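Nests 3 and 4 hold their blanks. The remaining two are at (286,164) and (168,172) in the wrist view, with the purple top at (422,170).

```bash
python3 - <<'E'
from h import *
o=bot.get_obs()
for px in ([286.5,164],[168,172]):
    b=atz("wrist",px,.024,o); print(b); go([b[0]-.0075,b[1],.012],np.pi/2-.0254)
E
```

```text
[ 0.42217843 -0.2286423   0.024     ]
turn cands -0.0003 1.4997 -1.5003 j6 -0.515
shift [0.0175 0.0297 0.1896] turn -0.0003
[ 0.42719146 -0.34942931  0.024     ]
turn cands -0.0003 1.4997 -1.5003 j6 -0.515
shift [ 0.0093 -0.0909  0.1895] turn -0.0003
```

```bash
python3 -m inch '[[0.0175,0.03,0.05,0,0],[0.0175,0.03,0.1,0,0],[0.0175,0.03,0.13,0,0],[0.0175,0.03,0.13,0,0]]'
python3 - <<'E'
from h import *
o,im=shot("wrist","o_wrist"); print(o["eef_pos"],o["grip_width"])
for b in blanks("wrist",o,.026): print(b)
for b in spots("wrist","blank1_c",.022,o): print(b)
E
```

```text
clock: 23.15
eef_pos: [0.4129, -0.2271, 0.0698]
tool_rot: [0.013, 1.0, 0.001, -0.002]
ft_force: [0.0, -0.5, -0.0]
grip_width: 0.0853
[ 0.41290727 -0.22706097  0.06976098] 0.08530182990578958
```

View pics/o_wrist.png

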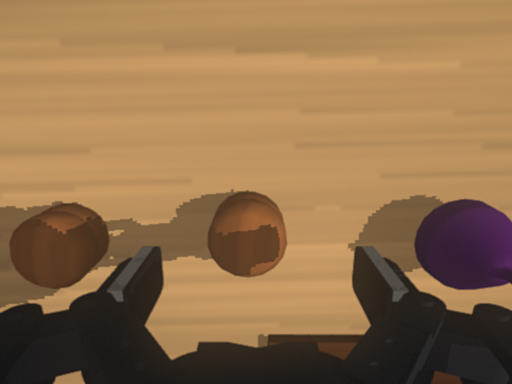

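```bash
python3 - <<'E'
from h import *
o=bot.get_obs()
print(o["eef_pos"],o["tool_rot"].round(4));b=atz("wrist",[247,233],.024,o); print(b); go([b[0]-.0075,b[1],.012],np.pi/2-.0254)
E
```

```text
[ 0.41607414 -0.22948092  0.07317401] [ 1.310e-02  9.999e-01 -6.000e-04  1.200e-03]
[ 0.42668716 -0.23613167  0.024     ]
turn cands -0.0004 1.4996 -1.5004 j6 -0.478
shift [-0.0031 -0.0065  0.0612] turn -0.0004
```

```bash
python3 -m inch '[[0,0,0,0,0],[0,0,0,0,0]]'
python3 - <<'E'
from h import *
o,im=shot("wrist","o2_wrist"); print(o["eef_pos"],bot.get_obs()["eef_pos"])
for b in blanks("wrist",o,.026): print(b)
cv2.imwrite("pics/o3.png",im[150:300,:,::-1])
E
```

```text
clock: 23.55
eef_pos: [0.4155, -0.2298, 0.0728]
tool_rot: [0.014, 1.0, -0.001, 0.001]
ft_force: [0.6, 0.4, 0.6]
grip_width: 0.085
[ 0.41551117 -0.22977332  0.07275804] [ 0.41530425 -0.22972007  0.07251739]
```

View pics/o3.png

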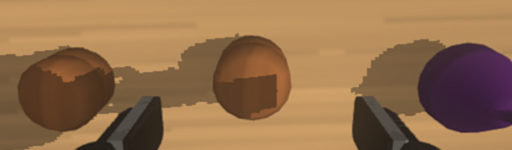

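```bash
python3 - <<'E'
from h import *
o=bot.get_obs()
b=atz("wrist",[252,228],.024,o); print(b); go([b[0]-.0075,b[1],.012],np.pi/2-.0254)
E
```

```text
[ 0.42187928 -0.23288754  0.024     ]
turn cands -0.0009 1.4991 -1.5009 j6 -0.478
shift [ 0.0007 -0.0032  0.0603] turn -0.0009
```

```bash
python3 -m inch '[[0,-0.002,0.03,0,0],[0,-0.002,0.05,0,0],[0,-0.002,0.061,0,0],[0,-0.002,0.061,0,0.4],[0,-0.002,0.061,0,0.6],[0,-0.002,0.061,0,1],[0,-0.002,0.061,0,1],[0,-0.002,0.061,0,1]]'; python3 -m inch '[[0,0,-0.02,0,1],[0,0,-0.05,0,1],[0,0,-0.07,0,1],[0,0,-0.07,0,1],[0,0,-0.07,0,1]]'
python3 - <<'E'
from h import *
from jig import *
o,im=shot("wrist","p_wrist"); print(o["eef_pos"],o["grip_width"])
p=[.5881,.0122,-.0254]
q=jp(p,[.0195-.008,-.095,0])
go([q[0]-.034,q[1],.024],np.pi/2+p[2])
E
```

```text
clock: 24.65
eef_pos: [0.4158, -0.2319, 0.0118]
tool_rot: [0.014, 1.0, -0.001, 0.001]
ft_force: [0.9, 0.5, 7.0]
grip_width: 0.0459
clock: 25.28
eef_pos: [0.414, -0.231, 0.0798]
tool_rot: [0.014, 1.0, 0.0, -0.001]
ft_force: [0.0, 0.8, -0.8]
grip_width: 0.0462
[ 0.41403153 -0.23098271  0.07984986] 0.046213464216794786
turn cands -0.0008 1.4992 -1.5008 j6 -0.482
shift [-0.1454  0.1517  0.0554] turn -0.0008
```

View pics/p_wrist.png

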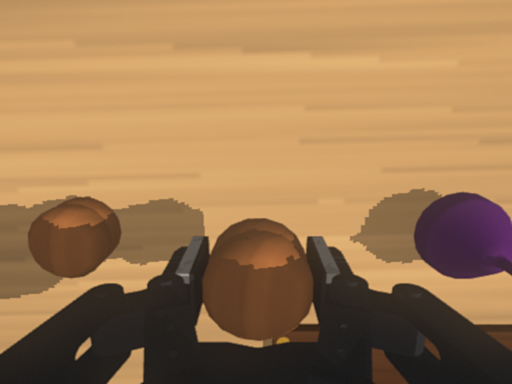

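```bash
python3 -m inch '[[-0.06,0,-0.03,0,1],[-0.11,0.02,-0.03,0,1],[-0.145,0.07,-0.03,0,1],[-0.145,0.12,-0.02,0,1],[-0.1455,0.152,0.0,0,1],[-0.1455,0.152,0.03,0,1],[-0.1455,0.152,0.055,0,1],[-0.1455,0.152,0.055,0,1],[-0.1455,0.152,0.055,0,1]]'
python3 - <<'E'
from h import *
o,im=shot("wrist","q_wrist"); print(o["eef_pos"],o["grip_width"])
E
```

```text
clock: 26.45
eef_pos: [0.5639, -0.0834, 0.0254]
tool_rot: [0.014, 1.0, 0.0, -0.001]
ft_force: [0.0, 0.4, 0.3]
grip_width: 0.0465
[ 0.5638962  -0.08340844  0.02536934] 0.04650282581912783
```

View pics/q_wrist.png

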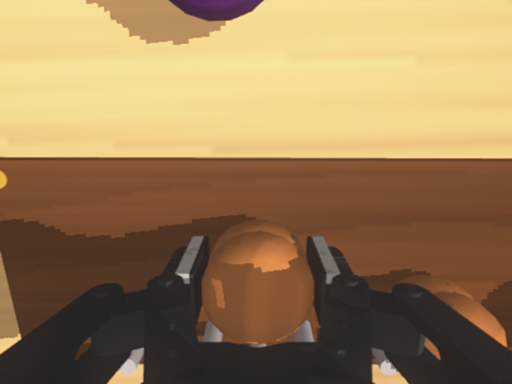

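```bash
python3 -m inch '[[-0.01,0,0.001,0,1],[-0.02,0,0.002,0,1],[-0.027,0,0.003,0,1],[-0.031,0,0.003,0,1],[-0.033,0,0.003,0,1],[-0.034,0,0.003,0,1]]'; python3 -m inch '[[-0.002,0,0,0,1],[-0.002,0,0,0,1]]';python3 -m inch '[[-0.002,0,0.0,0,1],[-0.002,0,0.0,0,1]]'
```

```text
clock: 27.25
eef_pos: [0.5969, -0.0841, 0.0223]
tool_rot: [0.014, 1.0, 0.0, -0.001]
ft_force: [-4.4, 0.5, 1.1]
grip_width: 0.0465
clock: 27.5
eef_pos: [0.597, -0.0841, 0.0221]
tool_rot: [0.014, 1.0, 0.0, -0.003]
ft_force: [-6.3, 1.1, 4.4]
grip_width: 0.0463
clock: 27.75
eef_pos: [0.5971, -0.0841, 0.0219]
tool_rot: [0.014, 1.0, 0.0, -0.005]
ft_force: [-11.5, 0.5, 5.9]
grip_width: 0.0463
```

```bash
python3 -m inch '[[0.0005,0,0,0,0.4],[0.001,0,0,0,0.3],[0.003,0,0,0,0.2],[0.005,0,-0.02,0,0.2],[0.005,0,-0.06,0,0.2],[0.02,-0.04,-0.11,0,0],[0.04,-0.1,-0.13,0,0],[0.07,-0.15,-0.13,0,0],[0.11,-0.19,-0.13,0,0],[0.15,-0.23,-0.13,0,0]]'
python3 -m inch '[[0.02,-0.03,0,0,0],[0.02,-0.032,0.02,0,0],[0.02,-0.032,0.05,0,0],[0.02,-0.032,0.05,0,0],[0.02,-0.032,0.05,0,0]]'
python3 - <<'E'
from h import *
o,im=shot("wrist","r_wrist"); print(o["eef_pos"],o["grip_width"],o["joint_pos"].round(2))
for b in blanks("wrist",o,.026): print(b)
for b in spots("wrist","blank1_c",.022,o): print(b)
E
```

```text
clock: 29.0
eef_pos: [0.445, -0.3119, 0.153]
tool_rot: [0.014, 1.0, -0.001, 0.001]
ft_force: [0.2, -0.5, 1.0]
grip_width: 0.0853
clock: 29.62
eef_pos: [0.4258, -0.342, 0.1036]
tool_rot: [0.013, 1.0, -0.0, 0.001]
ft_force: [-0.7, -0.7, 0.6]
grip_width: 0.0851
[ 0.42578722 -0.34197459  0.10357665] 0.08507091074728967 [-0.68  0.42 -0.09  1.06 -0.   -0.65]
(0.56, 1543, array([426., 289.,  85.,  94.]), array([ 0.5225, -0.1754]))
(0.48, 3866, array([208., 167.,  71.,  75.]), array([ 0.4266, -0.3525]))
```

View pics/r_wrist.png

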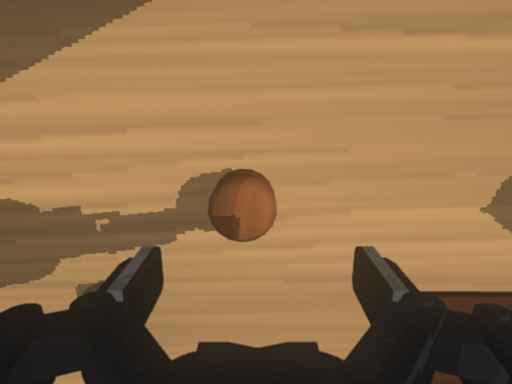

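```bash
python3 - <<'E'
from h import *
o=bot.get_obs()
b=atz("wrist",[242.5,205],.024,o); print(b); go([b[0]-.0075,b[1],.012],np.pi/2-.0254)
E
```

```text
[ 0.42779867 -0.35280114  0.024     ]
turn cands -0.0006 1.4994 -1.5006 j6 -0.65
shift [ 0.0058 -0.0107  0.0921] turn -0.0006
```

```bash
python3 -m inch '[[0.005,-0.009,0.03,0,0],[0.005,-0.009,0.06,0,0],[0.005,-0.009,0.08,0,0],[0.005,-0.009,0.092,0,0],[0.005,-0.009,0.092,0,0.4],[0.005,-0.009,0.092,0,0.6],[0.005,-0.009,0.092,0,1],[0.005,-0.009,0.092,0,1],[0.005,-0.009,0.092,0,1]]'; python3 -m inch '[[0,0,-0.02,0,1],[0,0,-0.05,0,1],[0,0,-0.08,0,1],[0,0,-0.08,0,1],[0,0,-0.08,0,1]]'
python3 - <<'E'
from h import *
from jig import *
o,im=shot("wrist","s_wrist"); print(o["eef_pos"],o["grip_width"])
p=[.5881,.0122,-.0254]
q=jp(p,[.0195-.008,-.185,0])
go([q[0]-.034,q[1]-.0005,.0235],np.pi/2+p[2])
E
```

```text
clock: 30.9
eef_pos: [0.4211, -0.3514, 0.0122]
tool_rot: [0.014, 1.0, -0.001, 0.001]
ft_force: [1.0, -0.4, 6.4]
grip_width: 0.046
clock: 31.52
eef_pos: [0.4195, -0.3501, 0.0899]
tool_rot: [0.014, 1.0, 0.0, -0.0]
ft_force: [-1.0, 0.1, 0.1]
grip_width: 0.046
[ 0.41945056 -0.35011673  0.08994663] 0.04603443025813049
turn cands -0.0008 1.4992 -1.5008 j6 -0.668
shift [-0.1371  0.18    0.0659] turn -0.0008
```

View pics/s_wrist.png

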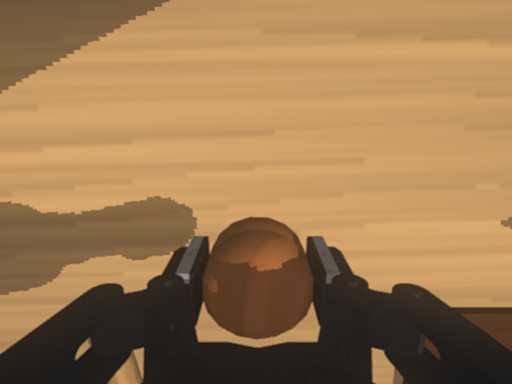

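```bash
python3 -m inch '[[-0.02,0.05,-0.02,0,1],[-0.05,0.1,-0.02,0,1],[-0.09,0.14,-0.02,0,1],[-0.13,0.18,-0.01,0,1],[-0.137,0.18,0.02,0,1],[-0.137,0.18,0.05,0,1],[-0.137,0.18,0.065,0,1],[-0.137,0.18,0.065,0,1],[-0.137,0.18,0.065,0,1]]'
python3 - <<'E'
from h import *
o,im=shot("wrist","t_wrist"); print(o["eef_pos"],o["grip_width"])
E
```

```text
clock: 32.7
eef_pos: [0.5621, -0.1748, 0.0262]
tool_rot: [0.014, 1.0, -0.0, 0.0]
ft_force: [0.6, -0.2, -0.6]
grip_width: 0.0459
[ 0.56211845 -0.17479261  0.02618527] 0.04587901576706692
```

View pics/t_wrist.png

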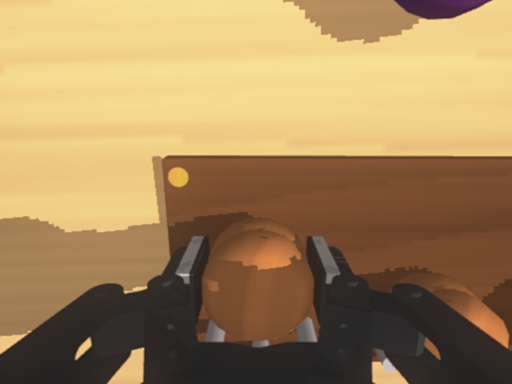

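```bash
python3 -m inch '[[-0.01,0.0012,0.001,0,1],[-0.02,0.0012,0.003,0,1],[-0.026,0.0012,0.004,0,1],[-0.030,0.0012,0.004,0,1],[-0.033,0.0012,0.004,0,1],[-0.034,0.0012,0.004,0,1]]'; python3 -m inch '[[-0.002,0,0,0,1],[-0.002,0,0,0,1]]';python3 -m inch '[[-0.002,0,0.0,0,1],[-0.002,0,0.0,0,1]]'
```

```text
clock: 33.5
eef_pos: [0.5951, -0.174, 0.0214]
tool_rot: [0.014, 1.0, 0.0, -0.001]
ft_force: [-2.4, 0.3, 1.3]
grip_width: 0.0465
clock: 33.75
eef_pos: [0.5952, -0.174, 0.0213]
tool_rot: [0.014, 1.0, 0.0, -0.003]
ft_force: [-6.0, -0.2, 2.7]
grip_width: 0.0465
clock: 34.0
eef_pos: [0.5953, -0.174, 0.0211]
tool_rot: [0.014, 1.0, 0.0, -0.004]
ft_force: [-10.0, -0.1, 5.8]
grip_width: 0.0464
```

```bash
python3 -m inch '[[0.0005,0,0,0,0.4],[0.001,0,0,0,0.3],[0.003,0,0,0,0.2],[0.005,0,-0.02,0,0.2],[0.005,0,-0.06,0,0.2],[0.02,0.04,-0.11,0,0],[0.04,0.1,-0.13,0,0],[0.04,0.15,-0.13,0,0],[0.04,0.15,-0.13,0,0],[0.04,0.15,-0.13,0,0]]'
python3 - <<'E'
from h import *
o,im=shot("wrist","u_wrist"); print(o["eef_pos"],o["grip_width"])
shot("top","u_top"); im=cv2.imread("pics/u_top.png"); cv2.imwrite("pics/u_topc.png",cv2.resize(im[140:260,90:400],None,fx=2.5,fy=2.5))
E
```

```text
clock: 35.25
eef_pos: [0.564, -0.0231, 0.1517]
tool_rot: [0.013, 1.0, -0.0, 0.0]
ft_force: [0.5, 0.3, -0.2]
grip_width: 0.0854
[ 0.56400964 -0.02309386  0.15170481] 0.0853836337037527
```

View pics/u_wrist.png

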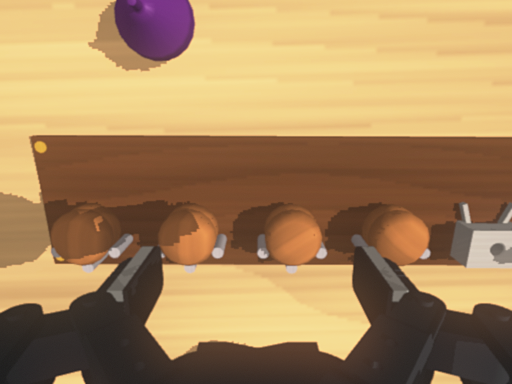

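View pics/u_topc.png

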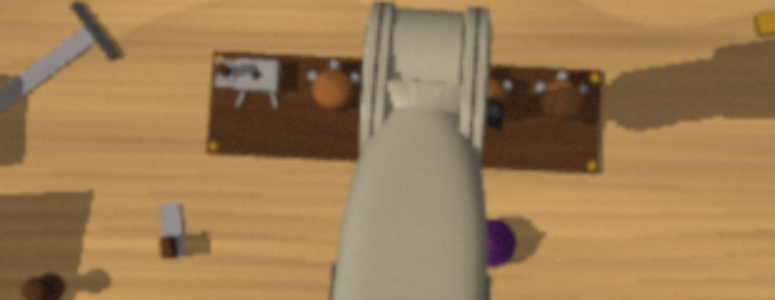

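All four blanks look seated, each with its rear dowel showing as a sliver behind it. Now a gentle nudge on each with closed fingers, to centre it and confirm contact.

```bash
python3 - <<'E'
from h import *
from jig import *
p=[.5881,.0122,-.0254]
for y in (-.185,-.095,-.005,.085): print(jp(p,[.0195-.035,y,0])[:2].round(4))
q=jp(p,[.0195-.055,-.185,0]); go([q[0],q[1],.032],np.pi/2+p[2])
E
```

```text
[ 0.5679 -0.1723]
[ 0.5702 -0.0824]
[0.5725 0.0076]
[0.5748 0.0976]
turn cands -0.0015 1.4985 -1.5015 j6 -0.014
shift [ 0.0117 -0.148   0.1194] turn -0.0015
```

```bash
python3 -m inch '[[0.012,-0.06,0,-0.001,0.5],[0.012,-0.12,0,-0.001,1],[0.012,-0.148,0.03,-0.001,1],[0.012,-0.148,0.07,-0.001,1],[0.012,-0.148,0.1,-0.001,1],[0.012,-0.148,0.119,-0.001,1],[0.012,-0.148,0.119,-0.001,1],[0.012,-0.148,0.119,-0.001,1]]'
python3 -m inch '[[-0.008,0,0,0,1],[-0.013,0,0,0,1],[-0.015,0,0,0,1],[-0.015,0,0,0,1]]'
python3 - <<'E'
from h import *
o,im=shot("wrist","v_wrist"); print(o["eef_pos"],o["grip_width"])
E
```

```text
clock: 36.35
eef_pos: [0.5482, -0.1718, 0.0332]
tool_rot: [0.013, 1.0, -0.0, 0.0]
ft_force: [-0.5, -0.6, 0.3]
grip_width: 0.0002
clock: 36.85
eef_pos: [0.5631, -0.171, 0.0328]
tool_rot: [0.012, 1.0, -0.0, 0.0]
ft_force: [0.8, 0.4, 0.4]
grip_width: -0.0002
[ 0.56314279 -0.17096713  0.03279211] -0.00017429414326150186
```

View pics/v_wrist.png

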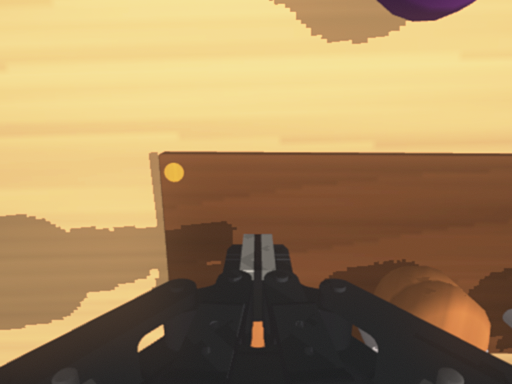

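```bash
python3 -m inch '[[-0.002,0,0,0,1],[-0.004,0,0,0,1],[-0.004,0,0,0,1]]'; python3 -m inch '[[-0.002,0,0,0,1],[-0.002,0,0,0,1]]'; python3 -m inch '[[-0.002,0,0,0,1],[-0.002,0,0,0,1]]'
```

```text
clock: 37.28
eef_pos: [0.5668, -0.1712, 0.0326]
tool_rot: [0.013, 1.0, 0.0, -0.0]
ft_force: [-1.2, 0.2, 0.4]
grip_width: 0.0001
clock: 37.52
eef_pos: [0.567, -0.1712, 0.0324]
tool_rot: [0.013, 1.0, 0.0, -0.002]
ft_force: [-5.1, 0.1, 2.9]
grip_width: 0.0002
clock: 37.78
eef_pos: [0.5671, -0.1712, 0.0322]
tool_rot: [0.013, 1.0, 0.0, -0.004]
ft_force: [-8.8, -0.4, 5.7]
grip_width: -0.0001
```

```bash
python3 -m inch '[[0.02,0,0,0,1],[0.02,0.05,0,0,1],[0.02,0.09,0,0,1],[0.02,0.09,0,0,1],[0.01,0.09,0,0,1],[0.005,0.09,0,0,1],[0.005,0.09,0,0,1]]'; python3 -m inch '[[-0.002,0,0,0,1],[-0.002,0,0,0,1]]'; python3 -m inch '[[-0.003,0,0,0,1],[-0.003,0,0,0,1]]';  python3 -m inch '[[-0.002,0,0,0,1],[-0.002,0,0,0,1]]'
```

```text
clock: 38.65
eef_pos: [0.5687, -0.0822, 0.0325]
tool_rot: [0.013, 1.0, -0.0, 0.0]
ft_force: [0.7, -0.4, 0.8]
grip_width: -0.0002
clock: 38.9
eef_pos: [0.5696, -0.0818, 0.0324]
tool_rot: [0.013, 1.0, -0.0, -0.001]
ft_force: [-1.2, -1.1, -0.4]
grip_width: -0.0001
clock: 39.15
eef_pos: [0.5697, -0.0818, 0.0321]
tool_rot: [0.013, 1.0, -0.0, -0.003]
ft_force: [-7.7, -1.7, 5.2]
grip_width: 0.0003
clock: 39.4
eef_pos: [0.5698, -0.0817, 0.032]
tool_rot: [0.013, 1.0, -0.0, -0.005]
ft_force: [-12.0, -1.2, 8.7]
grip_width: 0.0001
```

```bash
python3 -m inch '[[0.02,0,0,0,1],[0.02,0.05,0,0,1],[0.02,0.09,0,0,1],[0.02,0.09,0,0,1],[0.01,0.09,0,0,1],[0.005,0.09,0,0,1],[0.005,0.09,0,0,1]]'; python3 -m inch '[[-0.002,0,0,0,1],[-0.002,0,0,0,1]]'; python3 -m inch '[[-0.003,0,0,0,1],[-0.003,0,0,0,1]]';  python3 -m inch '[[0.02,0,0,0,1],[0.02,0.05,0,0,1],[0.02,0.09,0,0,1],[0.02,0.09,0,0,1],[0.01,0.09,0,0,1],[0.005,0.09,0,0,1],[0.005,0.09,0,0,1]]'; python3 -m inch '[[-0.002,0,0,0,1],[-0.002,0,0,0,1]]'; python3 -m inch '[[-0.003,0,0,0,1],[-0.003,0,0,0,1]]'
```

```text
clock: 40.28
eef_pos: [0.5723, 0.0078, 0.0324]
tool_rot: [0.013, 1.0, 0.0, -0.001]
ft_force: [-1.9, 0.2, 1.6]
grip_width: 0.0002
clock: 40.52
eef_pos: [0.5724, 0.0078, 0.0322]
tool_rot: [0.013, 1.0, -0.0, -0.002]
ft_force: [-5.4, -0.6, 3.0]
grip_width: 0.0003
clock: 40.78
eef_pos: [0.5725, 0.0078, 0.0318]
tool_rot: [0.013, 1.0, -0.0, -0.005]
ft_force: [-12.1, -0.8, 7.8]
grip_width: 0.0001
clock: 41.65
eef_pos: [0.5749, 0.0975, 0.0324]
tool_rot: [0.013, 1.0, -0.0, -0.0]
ft_force: [-0.7, -0.4, -0.3]
grip_width: -0.0
clock: 41.9
eef_pos: [0.575, 0.0976, 0.0323]
tool_rot: [0.013, 1.0, -0.001, -0.002]
ft_force: [-4.4, -1.5, 2.9]
grip_width: -0.0
clock: 42.15
eef_pos: [0.5752, 0.0977, 0.0319]
tool_rot: [0.013, 1.0, -0.001, -0.004]
ft_force: [-10.5, -1.7, 7.0]
grip_width: -0.0002
```

Contact x goes .5670, .5697, .5724, .5750, even steps to 0.1 mm, so all four are home (jig angle about -0.029). Now look at the blade.

```bash
python3 -m inch '[[0.03,0,-0.02,0,1],[0.04,0.01,-0.07,0,0.5],[0.08,0.06,-0.12,0,0],[0.12,0.12,-0.15,0,0],[0.145,0.175,-0.15,0,0],[0.145,0.18,-0.13,0,0],[0.145,0.18,-0.12,0,0],[0.145,0.18,-0.12,0,0],[0.145,0.18,-0.12,0,0]]'
python3 - <<'E'
from h import *
o,im=shot("wrist","w_wrist"); print(o["eef_pos"],o["grip_width"],o["joint_pos"].round(2))
for b in spots("wrist","blade_c",.024,o): print(b)
for b in spots("wrist","shoulder",0,o): print(b)
shot("top","w_top"); im=cv2.imread("pics/w_top.png"); cv2.imwrite("pics/w_topc.png",cv2.resize(im[140:260,90:400],None,fx=2.5,fy=2.5))
E
```

```text
clock: 43.28
eef_pos: [0.44, 0.2812, 0.1528]
tool_rot: [0.013, 1.0, -0.0, 0.0]
ft_force: [-0.2, 0.4, 1.5]
grip_width: 0.0856
[0.43998185 0.28122104 0.15279741] 0.08556880419689167 [ 0.57  0.33 -0.08  1.16 -0.    0.6 ]
(0.93, array([259.8, 159.9]), array([0.4172, 0.2843]))
(0.78, array([263. , 169.3]), array([0.4305, 0.2872]))
```

View pics/w_wrist.png

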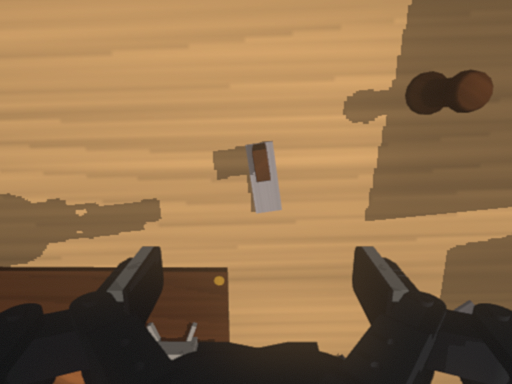

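View pics/w_topc.png

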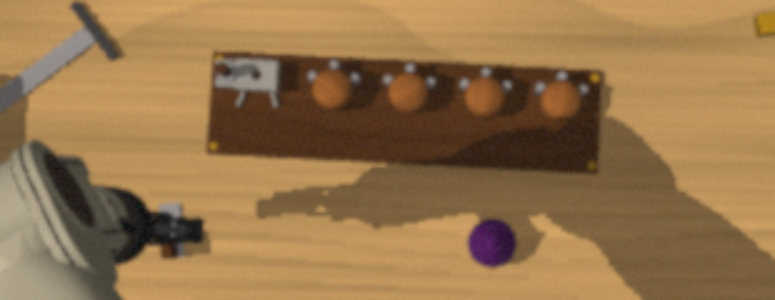

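All four blanks stand in their nests in the top view. The blade's bar runs from (259,143) to its tip near (268,211) in the wrist view. I'll zoom in.

```bash
python3 - <<'E'
import cv2
im=cv2.imread("pics/w_wrist.png"); cv2.imwrite("pics/w_c.png",cv2.resize(im[130:225,220:310],None,fx=6,fy=6,interpolation=cv2.INTER_CUBIC))
E
```

```text
(no output)
```

View pics/w_c.png

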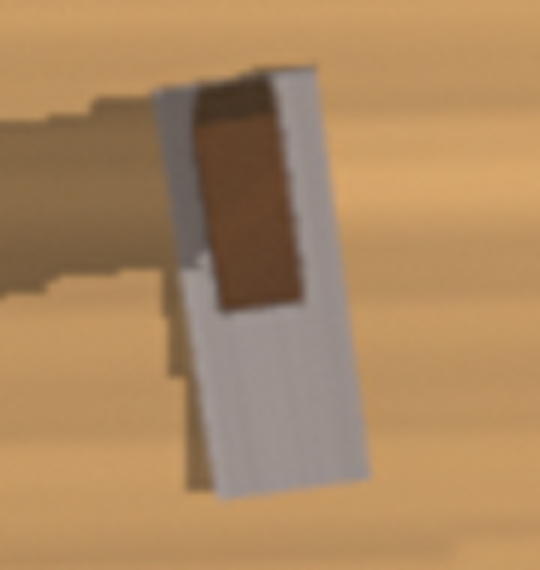

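```bash
python3 - <<'E'
from h import *
o=bot.get_obs()
A=lambda c,z:atz("wrist",np.array(c)/6+[219.5+.08,129.58],z,o)
tl,tr,rl,rr=[A(c,.004) for c in ([220,498],[370,478],[155,90],[315,65])]
print(np.linalg.norm(tl-tr),np.linalg.norm(tl-rl),np.linalg.norm(tr-rr))
d=(tl+tr-rl-rr)[:2]; ang=np.arctan2(d[1],d[0]); print("bar heading",ang)
tip=(tl+tr)/2; c1=tip[:2]-.053*np.array([np.cos(ang),np.sin(ang)]); print("block from bar",c1)
B=[A(c,.044)[:2] for c in ([197,120],[278,118],[300,300],[220,312])]; c2=np.mean(B,0); print("block top",c2)
d2=B[2]+B[3]-B[0]-B[1]; print(np.arctan2(d2[1],d2[0]))
c=(c1+c2)/2; u=np.array([np.cos(ang),np.sin(ang)])
t=c-.004*u; print(c,t); go([t[0],t[1],.060],np.pi/2+ang)
E
```

```text
0.02425284273914145 0.06603884029649337 0.06638131438739235
bar heading 0.11959227070294502
block from bar [0.41796509 0.28573678]
block top [0.41792847 0.28550476]
0.09352591679010422
[0.41794678 0.28562077] [0.41397535 0.28514354]
turn cands -0.0698 1.4302 -1.5698 j6 0.596
shift [0.0261 0.0029 0.093 ] turn -0.0698
```

```bash
python3 -m inch '[[0.013,0.002,0.03,-0.04,0],[0.026,0.003,0.06,-0.068,0],[0.026,0.003,0.08,-0.068,0.2],[0.026,0.003,0.09,-0.068,0.4],[0.026,0.003,0.09,-0.068,0.5],[0.026,0.003,0.09,-0.068,0.5],[0.026,0.003,0.09,-0.068,0.5]]'
python3 - <<'E'
from h import *
o,im=shot("wrist","x_wrist"); print(o["eef_pos"],o["grip_width"])
u=np.array([np.cos(.115),np.sin(.115)]); t=np.array([.41795,.2856])-.004*u
go([*t,.012],np.pi/2+.115)
E
```

```text
clock: 44.35
eef_pos: [0.4141, 0.2862, 0.0636]
tool_rot: [-0.059, 0.998, 0.001, 0.001]
ft_force: [-0.3, -0.3, -0.5]
grip_width: 0.0427
[0.41405389 0.28619026 0.06358194] 0.0427420548424517
turn cands 0.0011 1.5011 -1.4989 j6 0.488
shift [ 0.0001 -0.001   0.0514] turn 0.0011
```

View pics/x_wrist.png

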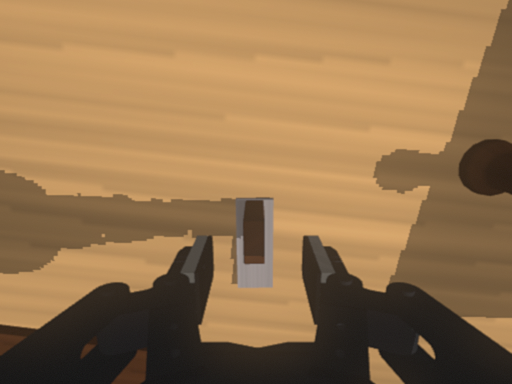

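```bash
python3 -m inch '[[0,-0.0015,0.02,0,0.5],[0,-0.0015,0.04,0,0.5],[0,-0.0015,0.05,0,0.5],[0,-0.0015,0.05,0,0.6],[0,-0.0015,0.05,0,0.8],[0,-0.0015,0.05,0,1],[0,-0.0015,0.05,0,1],[0,-0.0015,0.05,0,1],[0,-0.0015,0.05,0,1]]'
python3 - <<'E'
from h import *
o,im=shot("wrist","y_wrist"); print(o["eef_pos"],o["grip_width"])
E
```

```text
clock: 45.52
eef_pos: [0.4141, 0.2848, 0.0135]
tool_rot: [-0.059, 0.998, 0.001, 0.001]
ft_force: [-0.1, -0.4, 6.5]
grip_width: 0.0113
[0.41412732 0.28479874 0.01354354] 0.011300982136575991
```

View pics/y_wrist.png

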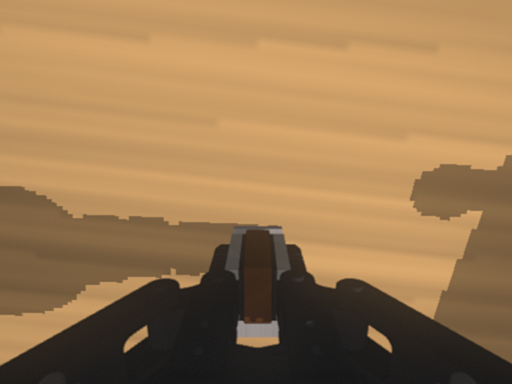

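```bash
python3 -m inch '[[0,0,-0.02,0,1],[0,0,-0.05,0,1],[0,0,-0.06,0,1],[0,0,-0.06,0,1]]'; python3 - <<'E'
from h import *
o,im=shot("wrist","z_wrist"); print(o["eef_pos"],o["grip_width"])
_,s=shot("side"); cv2.imwrite("pics/z_sidec.png",cv2.resize(s[200:330,200:350,::-1],None,fx=5,fy=4.5))
go([.5256,.1910,.0735],np.pi/2-.028)
E
```

```text
clock: 46.08
eef_pos: [0.4137, 0.2844, 0.0728]
tool_rot: [-0.059, 0.998, 0.0, 0.0]
ft_force: [-0.0, 0.6, -0.7]
grip_width: 0.0111
[0.4136644  0.28444125 0.07281196] 0.011069869562939517
turn cands 0.0694 1.5694 -1.4306 j6 0.485
shift [-0.1012 -0.1054 -0.002 ] turn 0.0694
```

View pics/z_sidec.png

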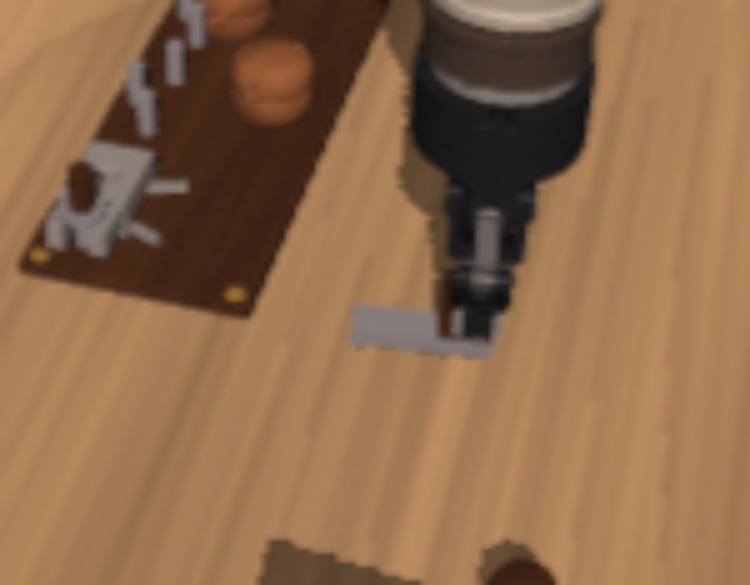

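The blade is held level in the grip and the pin hangs in the notch. Next, the pre-insertion pose in front of the cheeks.

```bash
python3 -m inch '[[-0.03,-0.03,0,0.03,1],[-0.06,-0.06,0,0.069,1],[-0.09,-0.09,0,0.069,1],[-0.101,-0.105,0,0.069,1],[-0.101,-0.105,0.02,0.069,1],[-0.101,-0.105,0.035,0.069,1],[-0.101,-0.105,0.035,0.069,1],[-0.101,-0.105,0.035,0.069,1]]'; python3 - <<'E'
from h import *
o,im=shot("wrist","aa_wrist"); print(o["eef_pos"],o["grip_width"])
_,s=shot("side"); cv2.imwrite("pics/aa_sidec.png",cv2.resize(s[200:300,180:300,::-1],None,fx=6,fy=6))
_,s=shot("top"); cv2.imwrite("pics/aa_topc.png",cv2.resize(s[140:230,150:270,::-1],None,fx=6,fy=6))
go([.5256,.1910,.0735],np.pi/2-.028)
E
```

```text
clock: 47.18
eef_pos: [0.5257, 0.1923, 0.0377]
tool_rot: [0.013, 1.0, -0.0, -0.0]
ft_force: [0.7, 0.1, -0.3]
grip_width: 0.0113
[0.52574024 0.19230613 0.03771113] 0.011271461866549023
turn cands 0.0007 1.5007 -1.4993 j6 0.377
shift [ 0.0008 -0.0014 -0.0351] turn 0.0007
```

View pics/aa_sidec.png

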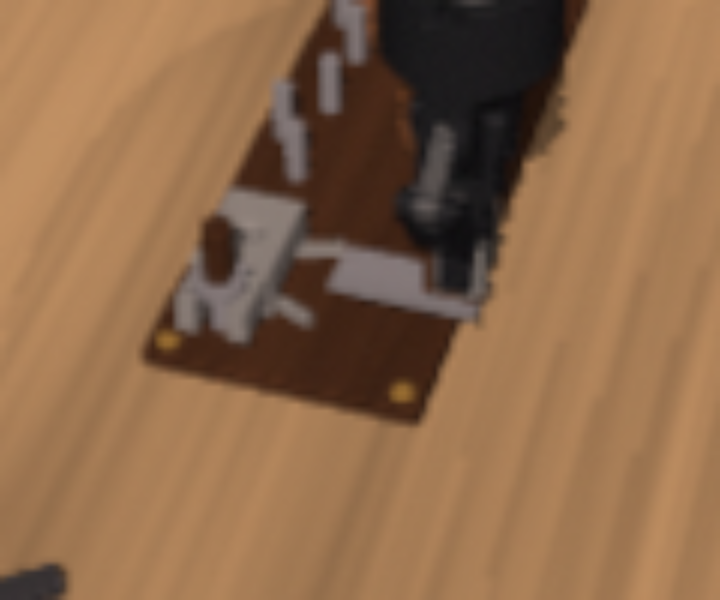

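View pics/aa_wrist.png

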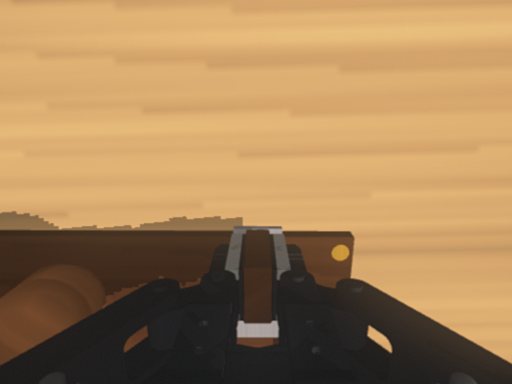

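```bash
python3 -m inch '[[0.001,-0.0014,0.007,0,1],[0.001,-0.0014,0.0125,0,1],[0.001,-0.0014,0.0125,0,1],[0.001,-0.0014,0.0125,0,1]]'; python3 - <<'E'
from h import *
print(bot.get_obs()["eef_pos"])
_,s=shot("side"); cv2.imwrite("pics/ab_sidec.png",cv2.resize(s[210:290,190:290,::-1],None,fx=7.5,fy=7.5,interpolation=cv2.INTER_CUBIC))
E
```

```text
clock: 47.82
eef_pos: [0.525, 0.1904, 0.0251]
tool_rot: [0.014, 1.0, -0.0, -0.0]
ft_force: [-0.2, -0.1, -1.1]
grip_width: 0.011
[0.52499095 0.1904411  0.02505232]
```

View pics/ab_sidec.png

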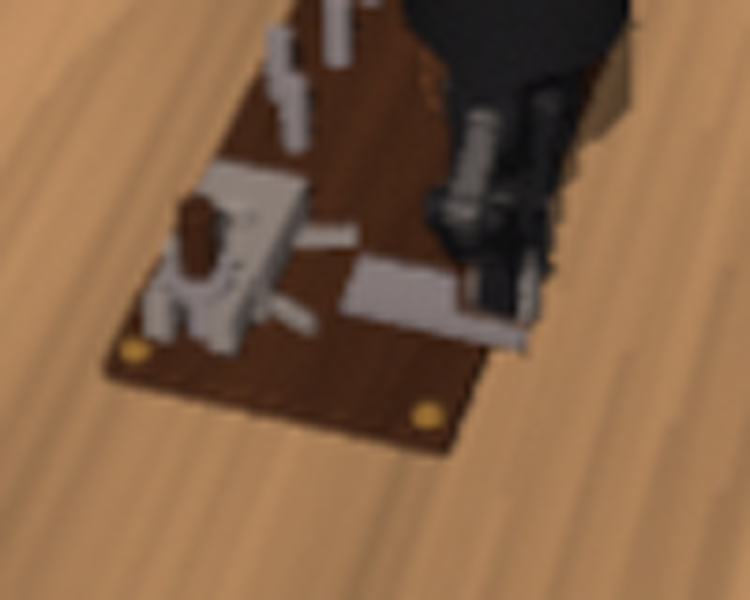

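The blade's tip sits just in front of and between the cheeks. Insert in stages, watching the force.

```bash
python3 -m inch '[[-0.008,0,0.0005,0,1],[-0.016,0,0.0005,0,1],[-0.024,0,0.0005,0,1],[-0.03,0,0.0005,0,1],[-0.03,0,0.0005,0,1]]'; python3 -m inch '[[-0.007,0,0,0,1],[-0.014,0,0,0,1],[-0.02,0,0,0,1],[-0.02,0,0,0,1]]'
```

```text
clock: 48.5
eef_pos: [0.5556, 0.1896, 0.0246]
tool_rot: [0.014, 1.0, 0.0, 0.0]
ft_force: [-0.0, -0.3, -1.0]
grip_width: 0.0108
clock: 49.0
eef_pos: [0.5756, 0.1891, 0.0247]
tool_rot: [0.014, 1.0, 0.0, 0.0]
ft_force: [-0.1, -0.0, -1.0]
grip_width: 0.011
```

```bash
python3 -m inch '[[-0.006,0,0,0,1],[-0.011,0,0,0,1],[-0.013,0,0,0,1],[-0.013,0,0,0,1]]'; python3 -m inch '[[-0.001,0,0,0,1],[-0.002,0,0,0,1],[-0.002,0,0,0,1]]'; python3 -m inch '[[-0.001,0,0,0,1],[-0.002,0,0,0,1],[-0.002,0,0,0,1]]'
```

```text
clock: 49.5
eef_pos: [0.5881, 0.1887, 0.0246]
tool_rot: [0.014, 1.0, -0.0, -0.0]
ft_force: [0.4, -0.3, -0.3]
grip_width: 0.0109
clock: 49.88
eef_pos: [0.5895, 0.1887, 0.0246]
tool_rot: [0.014, 1.0, -0.0, -0.0]
ft_force: [-1.2, -0.0, 0.5]
grip_width: 0.0111
clock: 50.25
eef_pos: [0.5895, 0.1886, 0.0242]
tool_rot: [0.013, 1.0, -0.0, -0.002]
ft_force: [-7.6, -0.3, 3.1]
grip_width: 0.0108
```

Contact at x = .5895 (.5906 was predicted). Lower the last bit and release.

```bash
python3 -m inch '[[0.0005,0,0.001,0,1],[0.0005,0,0.001,0,1],[0.0005,0,0.001,0,0.85],[0.0005,0,0.001,0,0.7],[0.0005,0,0.001,0,0.7]]'; python3 -m inch '[[0.002,0,-0.01,0,0.65],[0.002,0,-0.04,0,0.6],[0.01,0,-0.08,0,0.4],[0.04,0,-0.12,0,0],[0.06,0,-0.14,0,0],[0.06,0,-0.14,0,0],[0.06,0,-0.14,0,0]]'
python3 - <<'E'
from h import *
o,im=shot("wrist","ac_wrist"); print(o["eef_pos"],o["grip_width"])
for t,z in (("shoulder",.01),("gap",.01),("blade_c",.034),("pin_c",.055),("notch",.035)): print(t,*spots("wrist",t,z,o))
cv2.imwrite("pics/ac_c.png",cv2.resize(im[130:290,150:350,::-1],None,fx=3.75,fy=3.75,interpolation=cv2.INTER_CUBIC))
_,s=shot("side"); cv2.imwrite("pics/ac_sidec.png",cv2.resize(s[140:290,190:330,::-1],None,fx=4,fy=4,interpolation=cv2.INTER_CUBIC))
E
```

```text
clock: 50.88
eef_pos: [0.5921, 0.1887, 0.0238]
tool_rot: [0.014, 1.0, 0.0, 0.001]
ft_force: [-0.6, -0.3, -0.3]
grip_width: 0.0257
clock: 51.75
eef_pos: [0.5318, 0.1903, 0.1635]
tool_rot: [0.014, 1.0, -0.0, 0.0]
ft_force: [-1.1, -0.7, -0.4]
grip_width: 0.0854
[0.53176162 0.19025182 0.16348255] 0.08543090326344766
shoulder (0.62, array([ 84.5, 235.5]), array([0.5848, 0.0164])) (0.58, array([255.9, 251.2]), array([0.6068, 0.187 ]))
gap (0.95, array([258.1, 250.1]), array([0.6056, 0.1893]))
blade_c (0.6, array([257.6, 249.8]), array([0.5936, 0.1891]))
pin_c (0.79, array([295.3, 294.1]), array([0.6278, 0.222 ])) (0.63, array([ 85.8, 234.8]), array([0.5653, 0.0443]))
notch (0.62, array([294.8, 279.7]), array([0.6253, 0.2238]))
```

View pics/ac_c.png

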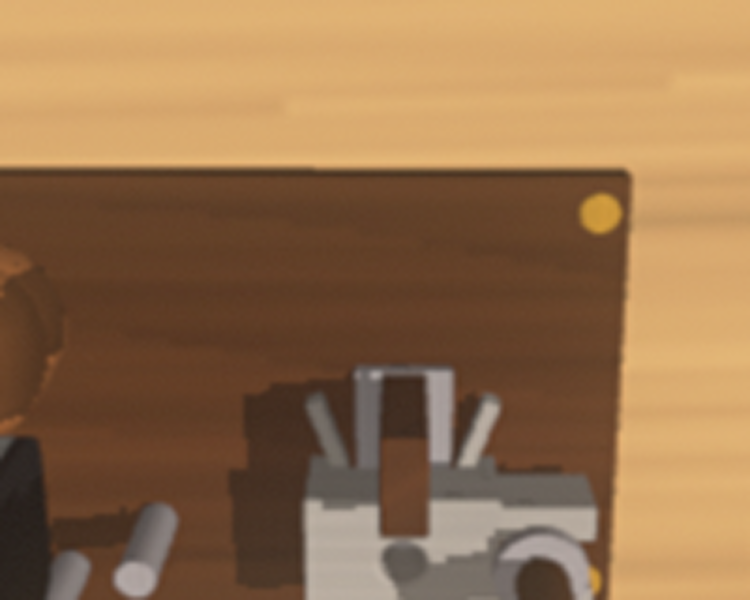

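View pics/ac_sidec.png

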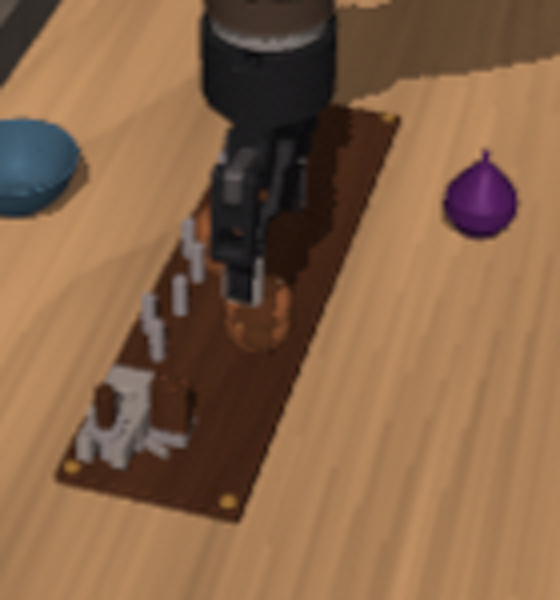

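The side view shows that the nest 4 blank has been knocked out; it now stands forward and to the right on the plate. I'll have a look at it.

```bash
python3 -m inch '[[0.03,-0.04,0,0,0],[0.05,-0.08,0,0,0],[0.05,-0.1,0,0,0],[0.05,-0.1,0,0,0],[0.05,-0.1,0,0,0]]'
python3 - <<'E'
from h import *
o,im=shot("wrist","ad_wrist"); print(o["eef_pos"],o["grip_width"])
for b in blanks("wrist",o,.034): print(b)
for b in spots("wrist","blank1_c",.032,o): print(b)
E
```

```text
clock: 52.72
eef_pos: [0.4792, 0.0921, 0.1636]
tool_rot: [0.014, 1.0, 0.0, 0.0]
ft_force: [-0.4, -0.5, -0.1]
grip_width: 0.0855
[0.47919107 0.0920736  0.16364027] 0.08549568590572489
(0.64, 2257, array([145., 285.,  55.,  56.]), array([0.6062, 0.0072]))
(0.89, array([171.9, 312.8]), array([0.6085, 0.0036]))
```

View pics/ad_wrist.png

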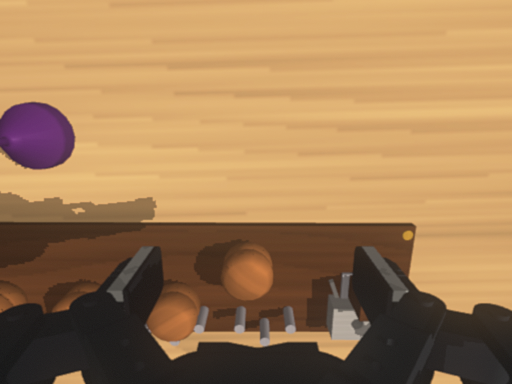

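The displaced blank stands upright on the plate at (247,271), in front of the empty nest 4 dowels at (240,318), (290,318) and (264,335). Nests 1–3 still hold theirs. To keep the order safe I'll first draw the blade back about 12 mm, re-home the blank, then push the blade home last.

```bash
python3 - <<'E'
from h import *
o=bot.get_obs()
print(atz("wrist",[247,271],.034,o))
go([.5895,.189,.07],np.pi/2-.028)
E
```

```text
[0.56254977 0.08076546 0.034     ]
turn cands 0.001 1.501 -1.499 j6 0.217
shift [-0.1079  0.0994  0.0935] turn 0.001
```

```bash
python3 -m inch '[[-0.03,0.05,0,0.001,0],[-0.06,0.08,0,0.001,0],[-0.1,0.0995,0.03,0.001,0.3],[-0.108,0.0995,0.08,0.001,0.5],[-0.108,0.0995,0.11,0.001,0.6],[-0.108,0.0995,0.13,0.001,0.6],[-0.108,0.0995,0.138,0.001,0.6],[-0.108,0.0995,0.138,0.001,0.6]]'
python3 -m inch '[[0,0,0,0,0.8],[0,0,0,0,1],[0,0,0,0,1],[0,0,0,0,1]]'
python3 -m inch '[[0.006,0,-0.001,0,1],[0.012,0,-0.001,0,1],[0.012,0,-0.001,0,1],[0.012,0,0.0,0,0.8],[0.012,0,0,0,0.6],[0.012,0,0,0,0.6],[0.012,0,-0.03,0,0.6],[0.012,0,-0.07,0,0.4],[0.03,0,-0.12,0,0]]'
python3 - <<'E'
from h import *
o,im=shot("wrist","ae_wrist"); print(o["eef_pos"],o["grip_width"])
E
```

```text
clock: 53.88
eef_pos: [0.5892, 0.1886, 0.0253]
tool_rot: [0.014, 1.0, -0.0, -0.0]
ft_force: [-0.4, 0.7, -0.0]
grip_width: 0.0341
clock: 54.38
eef_pos: [0.5904, 0.1886, 0.0272]
tool_rot: [0.015, 1.0, 0.001, 0.001]
ft_force: [-1.3, 0.5, 6.6]
grip_width: 0.0107
clock: 55.5
eef_pos: [0.5593, 0.1888, 0.1454]
tool_rot: [0.015, 1.0, -0.0, -0.001]
ft_force: [-0.2, -0.1, -0.5]
grip_width: 0.0675
[0.55925997 0.18878283 0.14540057] 0.06746539744901865
```

View pics/ae_wrist.png

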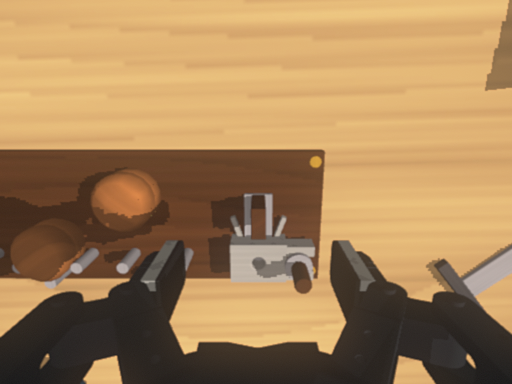

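The blade is drawn back, with bare bar visible at (258,215). Now the loose blank.

```bash
python3 - <<'E'
from h import *
go([.5545,.0808,.085],np.pi/2-.0285)
E
python3 -m inch '[[0,-0.05,0,0,0],[0.003,-0.107,0.0,0,0],[0.003,-0.107,0.03,0,0],[0.003,-0.107,0.05,0,0],[0.003,-0.107,0.05,0,0],[0.003,-0.107,0.05,0,0]]'
python3 - <<'E'
from h import *
o,im=shot("wrist","af_wrist"); print(o["eef_pos"],o["grip_width"])
go([.5545,.0808,.022],np.pi/2-.0285)
E
```

```text
turn cands -0.0002 1.4998 -1.5002 j6 0.356
shift [ 0.0032 -0.1097  0.0684] turn -0.0002
clock: 56.3
eef_pos: [0.5538, 0.0825, 0.0962]
tool_rot: [0.014, 1.0, 0.0, 0.0]
ft_force: [0.9, 0.0, -0.0]
grip_width: 0.0855
[0.55382683 0.08245168 0.09621497] 0.08549012025439318
turn cands -0.0002 1.4998 -1.5002 j6 0.177
shift [-0.0003 -0.0018  0.0746] turn -0.0002
```

View pics/af_wrist.png

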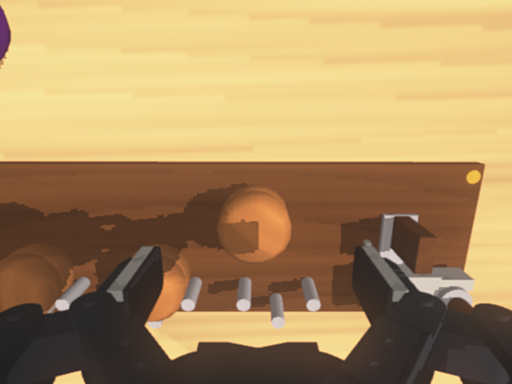

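```bash
python3 -m inch '[[0,-0.0005,0.03,0,0.15],[0,-0.0005,0.06,0,0.15],[0,-0.0005,0.074,0,0.15],[0,-0.0005,0.074,0,0.4],[0,-0.0005,0.074,0,0.6],[0,-0.0005,0.074,0,1],[0,-0.0005,0.074,0,1],[0,-0.0005,0.074,0,1]]'
python3 - <<'E'
from h import *
o,im=shot("wrist","ag_wrist"); print(o["eef_pos"],o["grip_width"])
from jig import *
go([.5675,.0972,.0245],np.pi/2-.0285)
E
```

```text
clock: 57.35
eef_pos: [0.5543, 0.0819, 0.0228]
tool_rot: [0.015, 1.0, 0.0, 0.001]
ft_force: [-0.0, -0.4, 6.0]
grip_width: 0.0461
[0.55434741 0.08190458 0.02277749] 0.04614667556164632
turn cands -0.0003 1.4997 -1.5003 j6 0.176
shift [-0.0127  0.0157 -0.0017] turn -0.0003
```

View pics/ag_wrist.png

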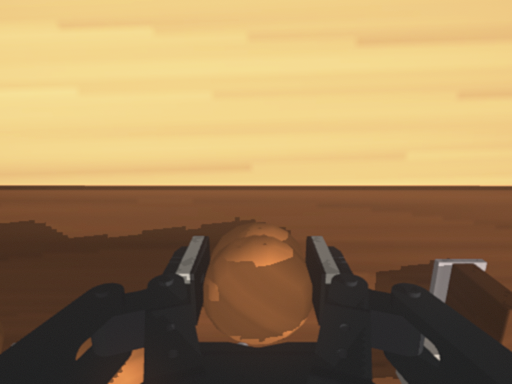

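```bash
python3 -m inch '[[0,0,-0.004,0,1],[-0.004,0.006,-0.004,0,1],[-0.01,0.0155,-0.004,0,1],[-0.013,0.0155,-0.004,0,1],[-0.013,0.0155,-0.004,0,1]]'
python3 - <<'E'
from h import *
o,im=shot("wrist","ah_wrist"); print(o["eef_pos"],o["grip_width"])
E
```

```text
clock: 58.02
eef_pos: [0.5669, 0.097, 0.0253]
tool_rot: [0.014, 1.0, -0.0, -0.0]
ft_force: [-0.4, -0.6, -0.7]
grip_width: 0.0455
[0.56694067 0.09704535 0.02533596] 0.045523491219019496
```

View pics/ah_wrist.png

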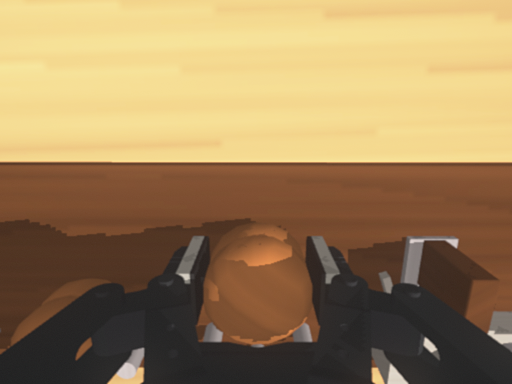

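The dowels at (212,333) and (302,333) are symmetric about the blank. Slide in.

```bash
python3 -m inch '[[-0.01,0,0.001,0,1],[-0.02,0,0.002,0,1],[-0.028,0,0.003,0,1],[-0.033,0,0.003,0,1],[-0.036,0,0.003,0,1],[-0.036,0,0.003,0,1]]'; python3 -m inch '[[-0.002,0,0,0,1],[-0.002,0,0,0,1]]';python3 -m inch '[[-0.002,0,0.0,0,1],[-0.002,0,0.0,0,1]]'
```

```text
clock: 58.82
eef_pos: [0.5998, 0.096, 0.0229]
tool_rot: [0.014, 1.0, 0.0, -0.003]
ft_force: [-9.2, 0.7, 8.5]
grip_width: 0.0458
clock: 59.08
eef_pos: [0.5999, 0.0959, 0.0229]
tool_rot: [0.014, 1.0, 0.0, -0.005]
ft_force: [-13.4, 1.3, 11.6]
grip_width: 0.0459
clock: 59.32
eef_pos: [0.5999, 0.0959, 0.0229]
tool_rot: [0.014, 1.0, 0.0, -0.007]
ft_force: [-17.8, 0.6, 16.6]
grip_width: 0.0458
```

```bash
python3 -m inch '[[0.001,0,0,0,0.4],[0.003,0,0,0,0.3],[0.005,0,0,0,0.2],[0.006,0,-0.02,0,0.2],[0.006,0,-0.06,0,0.4],[0.03,0,-0.07,0,1],[0.05,0,-0.07,0,1],[0.052,0,-0.03,0,1],[0.052,0,0.0,0,1],[0.052,0,0.0,0,1]]'
python3 - <<'E'
from h import *
go([.567,.0977,.0325],np.pi/2-.0285)
E
```

```text
clock: 60.58
eef_pos: [0.5525, 0.0967, 0.0203]
tool_rot: [0.015, 1.0, -0.001, -0.003]
ft_force: [-0.5, 0.1, 0.3]
grip_width: -0.0001
turn cands -0.0004 1.4996 -1.5004 j6 0.203
shift [-0.0144  0.0014 -0.0123] turn -0.0004
```

```bash
python3 -m inch '[[0,0.001,-0.012,0,1],[-0.008,0.001,-0.012,0,1],[-0.014,0.001,-0.012,0,1],[-0.018,0.001,-0.012,0,1],[-0.018,0.001,-0.012,0,1]]';python3 -m inch '[[-0.003,0,0,0,1],[-0.003,0,0,0,1]]';python3 -m inch '[[-0.002,0,0,0,1],[-0.002,0,0,0,1]]';python3 -m inch '[[-0.002,0,0,0,1],[-0.002,0,0,0,1]]'
```

```text
clock: 61.2
eef_pos: [0.5731, 0.0976, 0.0346]
tool_rot: [0.015, 1.0, 0.0, 0.0]
ft_force: [-0.2, 0.2, 0.2]
grip_width: -0.0002
clock: 61.45
eef_pos: [0.575, 0.0975, 0.0343]
tool_rot: [0.015, 1.0, -0.0, -0.001]
ft_force: [-2.0, 0.2, 0.9]
grip_width: -0.0001
clock: 61.7
eef_pos: [0.5751, 0.0975, 0.0342]
tool_rot: [0.014, 1.0, -0.0, -0.003]
ft_force: [-5.8, 0.3, 4.6]
grip_width: -0.0001
clock: 61.95
eef_pos: [0.5752, 0.0975, 0.034]
tool_rot: [0.014, 1.0, -0.0, -0.004]
ft_force: [-11.6, 0.6, 7.5]
grip_width: -0.0004
```

Nest 4 contact again at .575, the same as before: home. Now check the rest and return to the blade.

```bash
python3 -m inch '[[0.03,0,0,0,0.9],[0.035,0.01,-0.06,0,0.6],[0.05,0.05,-0.12,0,0.2],[0.05,0.092,-0.12,0,0],[0.05,0.092,-0.12,0,0],[0.05,0.092,-0.12,0,0]]'
python3 - <<'E'
from h import *
o,im=shot("wrist","ai_wrist"); print(o["eef_pos"],o["grip_width"])
_,s=shot("top"); cv2.imwrite("pics/ai_topc.png",cv2.resize(s[140:260,90:400,::-1],None,fx=2.5,fy=2.5))
go([.5775,.1893,.0245],np.pi/2-.0285)
E
```

```text
clock: 62.7
eef_pos: [0.5323, 0.1908, 0.1542]
tool_rot: [0.014, 1.0, -0.0, -0.0]
ft_force: [-1.5, 0.1, -0.2]
grip_width: 0.0853
[0.53231576 0.1907932  0.1542363 ] 0.08532565191101915
turn cands -0.0009 1.4991 -1.5009 j6 0.373
shift [-0.0455  0.0009  0.1292] turn -0.0009
```

View pics/ai_wrist.png

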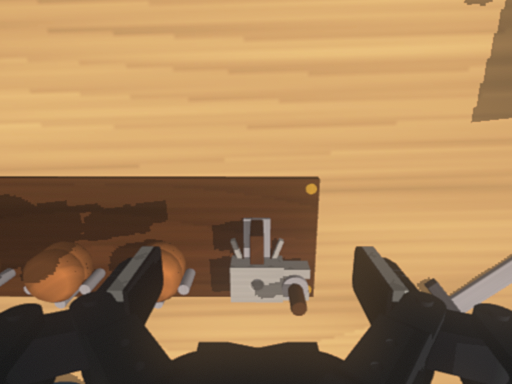

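View pics/ai_topc.png

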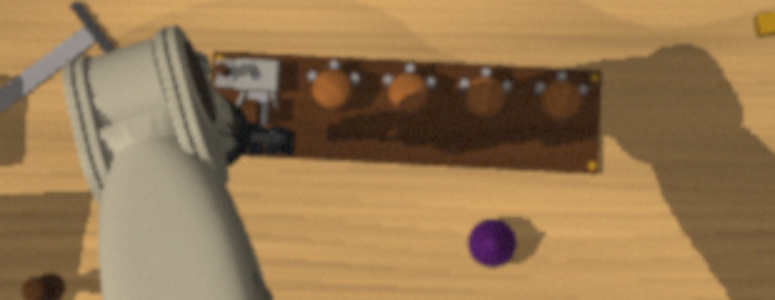

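All four blanks are home. Regrip the blade at (257,230) and push it in.

```bash
python3 -m inch '[[-0.03,0,0.03,0,0.3],[-0.0455,0.0005,0.07,0,0.5],[-0.0455,0.0005,0.1,0,0.6],[-0.0455,0.0005,0.12,0,0.6],[-0.0455,0.0005,0.129,0,0.6],[-0.0455,0.0005,0.129,0,0.6],[-0.0455,0.0005,0.129,0,0.8],[-0.0455,0.0005,0.129,0,1],[-0.0455,0.0005,0.129,0,1],[-0.0455,0.0005,0.129,0,1]]'
python3 -m inch '[[-0.005,0,0,0,1],[-0.01,0,0,0,1],[-0.01,0,0,0,1]]'; python3 -m inch '[[-0.001,0,0,0,1],[-0.002,0,0,0,1],[-0.002,0,0,0,1]]'
```

```text
clock: 64.05
eef_pos: [0.5789, 0.1903, 0.027]
tool_rot: [0.015, 1.0, 0.0, 0.001]
ft_force: [-0.1, -0.8, 5.1]
grip_width: 0.011
clock: 64.42
eef_pos: [0.588, 0.1903, 0.027]
tool_rot: [0.014, 1.0, 0.0, 0.0]
ft_force: [-3.3, 0.6, 8.4]
grip_width: 0.0108
clock: 64.8
eef_pos: [0.5892, 0.1902, 0.027]
tool_rot: [0.014, 1.0, 0.0, -0.0]
ft_force: [-4.4, 0.8, 8.4]
grip_width: 0.0111
```

```bash
python3 -m inch '[[-0.001,0,0,0,1],[-0.002,0,0,0,1],[-0.002,0,0,0,1]]';python3 -m inch '[[-0.002,0,0,0,1],[-0.002,0,0,0,1]]'
```

```text
clock: 65.18
eef_pos: [0.5912, 0.1902, 0.027]
tool_rot: [0.014, 1.0, 0.0, -0.0]
ft_force: [-3.9, -0.0, 8.8]
grip_width: 0.011
clock: 65.42
eef_pos: [0.5923, 0.1902, 0.027]
tool_rot: [0.014, 1.0, 0.0, -0.001]
ft_force: [-7.6, 0.1, 10.7]
grip_width: 0.011
```

```bash
python3 -m inch '[[-0.002,0,0,0,1],[-0.002,0,0,0,1]]';python3 -m inch '[[-0.002,0,0,0,1],[-0.002,0,0,0,1]]'
```

```text
clock: 65.68
eef_pos: [0.5922, 0.1902, 0.027]
tool_rot: [0.014, 1.0, 0.0, -0.003]
ft_force: [-11.6, 0.3, 15.0]
grip_width: 0.0109
clock: 65.92
eef_pos: [0.5922, 0.1902, 0.027]
tool_rot: [0.014, 1.0, 0.0, -0.005]
ft_force: [-16.9, 0.8, 18.4]
grip_width: 0.0111
```

Stopped firmly against the bridge. Release, lift straight up, and check.

```bash
python3 -m inch '[[0.002,0,-0.001,0,0.9],[0.003,0,-0.002,0,0.7],[0.004,0,-0.002,0,0.65],[0.005,0,-0.02,0,0.65],[0.005,0,-0.06,0,0.6],[0.03,0,-0.1,0,0],[0.06,0,-0.14,0,0],[0.06,0,-0.14,0,0],[0.06,0,-0.14,0,0]]'
python3 - <<'E'
from h import *
o,im=shot("wrist","aj_wrist"); print(o["eef_pos"],o["grip_width"])
for t,z in (("shoulder",.01),("gap",.01),("blade_c",.034),("pin_c",.055),("notch",.035)): print(t,*spots("wrist",t,z,o))
cv2.imwrite("pics/aj_c.png",cv2.resize(im[130:290,150:350,::-1],None,fx=3.75,fy=3.75,interpolation=cv2.INTER_CUBIC))
_,s=shot("side"); cv2.imwrite("pics/aj_sidec.png",cv2.resize(s[140:290,190:330,::-1],None,fx=4,fy=4,interpolation=cv2.INTER_CUBIC))
_,s=shot("top"); cv2.imwrite("pics/aj_topc.png",cv2.resize(s[140:260,90:400,::-1],None,fx=2.5,fy=2.5))
E
```

```text
clock: 67.05
eef_pos: [0.5385, 0.1913, 0.1665]
tool_rot: [0.015, 1.0, 0.0, 0.001]
ft_force: [0.9, -0.6, -0.6]
grip_width: 0.0854
[0.53853312 0.19127594 0.16648478] 0.08538239954929405
shoulder (0.85, array([257.1, 243.4]), array([0.6067, 0.1894]))
gap (0.63, array([258.2, 244.2]), array([0.6075, 0.1905]))
blade_c (0.82, array([256.3, 244.6]), array([0.5967, 0.189 ]))
pin_c (0.65, array([293.6, 285.6]), array([0.6281, 0.2216]))
notch (0.63, array([293.2, 273.7]), array([0.6277, 0.2235]))
```

View pics/aj_c.png

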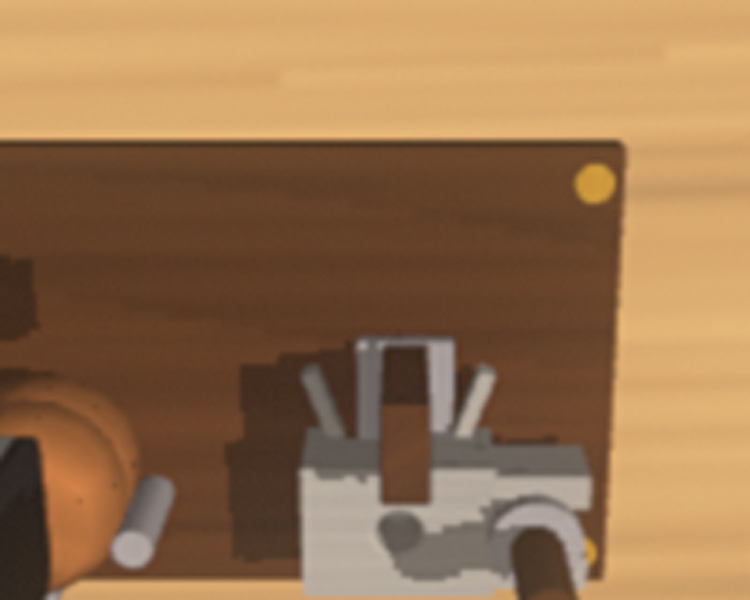

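View pics/aj_sidec.png

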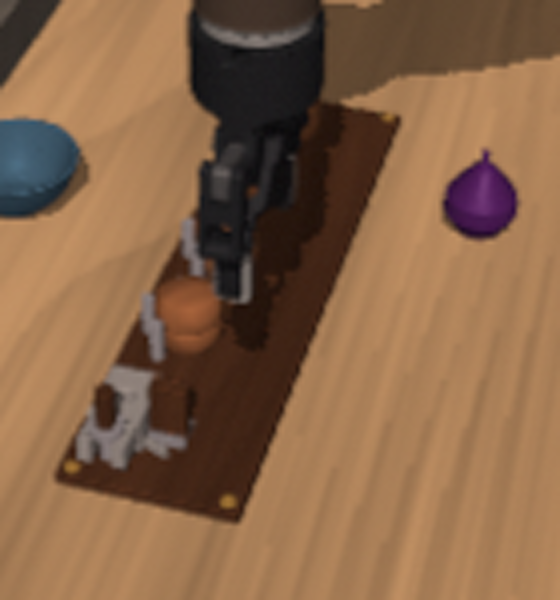

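View pics/aj_topc.png

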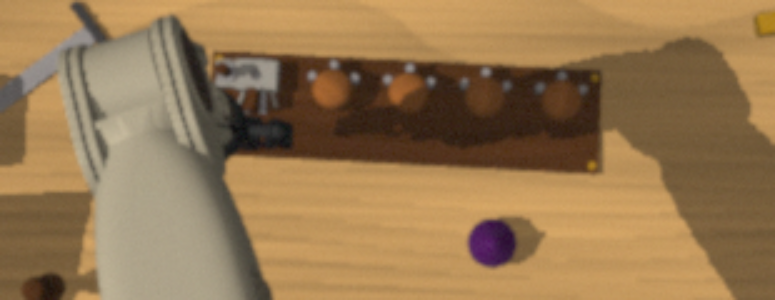

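The views agree: the pin hangs in the notch, all four blanks are in their nests, and the grip sits on the bridge exactly as on the first insertion. Handing in.

```bash
python3 - <<'E'
from workcell import bot
print(bot.job_done(), bot.get_obs()["clock"])
E
```

```text
the job is handed in; nothing more can be done
the job is handed in; nothing more can be done
```

The job is handed in, at about 67 s of the 210 s allowed. The stop pin hangs in the side notch, all four blanks are home in their own nests, and the gauge blade is under the bridge with its grip against it.

- **Pin:** in the last wrist picture it stands upright on its collar. The networks' pin and notch points were about 2 mm apart.
- **Blanks:** I pressed each one home with the closed fingers. The stop positions rose in even 2.6–2.7 mm steps, which fits all four touching their dowels.
- **Knocked blank:** the nest 4 blank was found knocked out after the blade was first in. I drew the blade back about 12 mm so it would still go in last, set the blank again, and it stopped at the same 0.575 m as before.
- **Blade:** I then pushed it in again until the force rose to about 17 N without further movement. Its shoulder and the gap point agreed to about 1 mm, and the picture matches the first insertion.
- **Other things:** I touched none of them, and those in my last pictures looked unmoved. I did not measure their positions again.

Two readings disagreed slightly. The jig angle was -0.025 rad from the pictures and about -0.03 rad from the contacts. The blade's second stop read about 3 mm further in than its first, which I put down to a different hold on the grip.

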